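Load and program the batch polisher

ROBOT

A 7-joint arm with a two-finger parallel gripper is mounted at the origin on the work surface. World frame = base frame: x ahead of the robot, y to its left, z up, the work surface at z = 0. Lengths are in m, angles in rad, forces in N, time in s.
With the tool pointing down it reaches from about 0.4 to 0.875 m from the base axis. Payload 19.3 kg.
Tool frame: the origin (TCP) lies midway between the tips of the shut fingers; the grasp point (between the pads) lies 19 mm behind it; z points along the fingers, y is the line along which they close (so a half turn about z gives the same grasp; the last joint's range is limited). The gripper opens to 85 mm and grips with 20 to 120 N. Pads are 22 mm wide; open, the fingers measure 114 mm over their backs; the gripper's body (76 mm by 85 mm) begins 54 mm behind the grasp point. The pads swing forward as they close: fully open they stand 13 mm farther back than shut.
Start: joints at [-1.173, 0.521, -0.036, 1.599, 0.021, 1.021, -0.113], TCP at [0.282, 0.558, 0.231] pointing down, gripper open.
Joint ranges: [-2.91, 2.91], [-0.3, 2.13], [-1.5, 1.42], [0.17, 2.43], [-1.26, 4.41], [0.16, 1.93], [-2.52, 2.52]. Speed limits (rad/s): [1.89, 1.89, 2.39, 2.39, 3.01, 3.01, 3.01].

INTERFACE

Orientations are given as [roll, pitch, yaw] about the fixed x, y, z axes, in that order (R = Rz(yaw) Ry(pitch) Rx(roll)).
In Python, from workcell import bot gives the robot as it stands.
- The arm moves only by the tool nudge_tcp, called after ">>>" as name([rows], argument=value, ...), one row to a line, values as JSON. Schema: {"type":"object","properties":{"increments":{"type":"array","items":{"type":"array","prefixItems":[{"type":"number"},{"type":"array","items":{"type":"number"},"minItems":3,"maxItems":3},{"type":"array","items":{"type":"number"},"minItems":3,"maxItems":3}],"minItems":3,"maxItems":3},"minItems":1,"maxItems":5},"squeeze":{"type":"number"},"only":{"type":"string"},"quiet":{"type":"boolean"},"lines":{"type":"string"}},"required":["increments"],"additionalProperties":false}. increments is a list of rows, 1 to 5 of them, each written [opening, [dx, dy, dz], [rx, ry, rz]]: the finger opening in m, then dx, dy, dz in parts of the range, where 1.0 means 0.3 m, then a rotation vector rx, ry, rz in fractions of the full range, 1 being pi rad; each row is the pose to reach, as a shift and turn from the pose commanded when the call began, along the tool's axes at that moment; what a row does not reach only later rows make up. A row lasts 1/8 s, in which the tool goes at most 0.0625 m and 0.188 rad, less where a joint would pass 70% of its speed; a pose out of reach is approached as far as the arm can. The fingers move at their own pace and stop on an object; squeeze is the grip in N (left out, the last holds). Time passes only in rows, so rows that do not move let the fingers close. The tool returns the time, the measured TCP pose, the force, the opening and the grip force at its end. only (a regular expression) keeps the lines of the reply that match it, lines (a string "A,B") keeps lines A to B, and quiet returns only ok. Input that does not fit is refused with a message, and nothing moves.
- bot.observe(): the state, without advancing time (a new reading comes with each control period).
- bot.grab_frame(name): name is "scene" or "side" or "wrist"; returns the picture (384x512x3 uint8, blue, green, red); there is no depth.
- bot.calibration(name): a dict with "vfov" (degrees; the focal length in pixels is half the picture's height over the tangent of half this angle, whatever the lens; pixels are square), "cx", "cy" (the principal point, pixels), "eye" and "attitude" of the camera in the world. Camera axes: x right, y down, z forward; pixel columns grow to the right and rows downward; lengths in m; the calibration is good to about 2 mm. A picture is of the moment at which its call begins: read the wrist's pose just before it. calibration takes no time and is no camera call; for the wrist camera it gives the pose at the moment of the call.
- bot.job_done(): hands the job in; it is judged then, once.
The state is a dict: "clock": time; "qpos": joint angles; "qd": joint speeds; "joint_efforts": joint torques, N m; "position": TCP position; "tool_rot": TCP orientation; "force": force on the tool from outside, world axes, zero at the start; "moment": the same for the moment, N m; "grip_width": finger opening in m; "finger_force": force on a finger pad.
Only numpy, scipy, OpenCV 4.12 (cv2) and the standard library are available. Lean on these libraries where they do the work, as an engineer would, in place of code of your own. Each camera call takes 0.05 s, during which the arm holds its last target. There are 200 camera calls.

TASK

Stand every brass cap from the bench upright and flat in the blue carrier, one to a pocket; set the console's three thumbwheels to 4-7-2 from left to right as seen from the robot (yellow, violet and red patches straight up) and slide the black fader level with the green clip. Only when all that is done, press the green start button fully in and let it come back. Leave everything as loaded and set, and do not disturb the brush wheel, the polishing bar or the tin.

Things in the scene. Friction and masses are not known exactly. Their poses are not given: they have to be found in the camera images.
- cap1: Brass flacon cap, upright cylinder of 40 mm diameter, 26 mm tall, about 90 g; origin at the centre of its underside, z up. May be absent.
- cap2: Brass flacon cap, upright cylinder of 40 mm diameter, 26 mm tall, about 90 g; origin at the centre of its underside, z up. May be absent.
- cap3: Brass flacon cap, upright cylinder of 40 mm diameter, 26 mm tall, about 90 g; origin at the centre of its underside, z up. May be absent.
- cap4: Brass flacon cap, upright cylinder of 40 mm diameter, 26 mm tall, about 90 g; origin at the centre of its underside, z up. May be absent.
- carrier_in (a point): Centre of the inner floor of the blue carrier tray, 5 mm above the table; tray fixed to the table, 155 x 155 mm outside, 5 mm walls, rim 10 mm above the inner floor. A cross of 5 mm dividers (8.5 mm high) makes four square pockets of 70 mm; their centres lie at x = +-37 mm, y = +-37 mm from this point along the tray's axes.
- console: White control console fixed to the table, 210 mm (x) x 290 mm (y) x 46 mm tall; origin at the centre of its underside, z up. Thumbwheels in a row along y at x = +45 mm, start button at x = +45, y = -112 mm, fader track along y at x = -70 mm.
- wheel_left (a joint): Digit setting of the left (largest y) thumbwheel. Value = digit x 0.6283 rad (0 to 9); it grows when the wheel's top rolls away from the robot (console +x). The digit set is the one whose patch is straight up, at the white ticks: 0 black, 1 brown, 2 red, 3 orange, 4 yellow, 5 green, 6 blue, 7 violet, 8 grey, 9 white. Friction 0.05 N m, no clicks; stays where left.
- wheel_mid (a joint): Digit setting of the middle thumbwheel. Value = digit x 0.6283 rad (0 to 9); it grows when the wheel's top rolls away from the robot (console +x). The digit set is the one whose patch is straight up, at the white ticks: 0 black, 1 brown, 2 red, 3 orange, 4 yellow, 5 green, 6 blue, 7 violet, 8 grey, 9 white. Friction 0.05 N m, no clicks; stays where left.
- wheel_right (a joint): Digit setting of the right thumbwheel. Value = digit x 0.6283 rad (0 to 9); it grows when the wheel's top rolls away from the robot (console +x). The digit set is the one whose patch is straight up, at the white ticks: 0 black, 1 brown, 2 red, 3 orange, 4 yellow, 5 green, 6 blue, 7 violet, 8 grey, 9 white. Friction 0.05 N m, no clicks; stays where left.
- wheel_left_hub (a point): Centre of the left thumbwheel, a grey disc of 76 mm diameter, 14 mm wide, on edge, half sunk in the console, ten colour patches on its rim. On its axle, which runs along console y, 48 mm above the table, 2 mm above the console top; fixed. Wheels are 58 mm apart. Pinch its flat sides near the rim from above with the fingertips; roll it.
- wheel_mid_hub (a point): Centre of the middle thumbwheel, a grey disc of 76 mm diameter, 14 mm wide, on edge, half sunk in the console, ten colour patches on its rim. On its axle, which runs along console y, 48 mm above the table, 2 mm above the console top; fixed. Wheels are 58 mm apart. Pinch its flat sides near the rim from above with the fingertips; roll it.
- wheel_right_hub (a point): Centre of the right thumbwheel, a grey disc of 76 mm diameter, 14 mm wide, on edge, half sunk in the console, ten colour patches on its rim. On its axle, which runs along console y, 48 mm above the table, 2 mm above the console top; fixed. Wheels are 58 mm apart. Pinch its flat sides near the rim from above with the fingertips; roll it.
- fader_top (a point): Centre of the top of the black fader grip, a block 28 mm (x) x 20 mm (y) x 40 mm tall, on an aluminium track; it slides along console y, friction about 1.5 N, stays where it is left. This point is 90 mm above the table, the track surface 40 mm below it.
- fader (a joint): Fader travel, 0 to 0.11 m; grows as the grip slides to console +y (left seen from the robot).
- clip: Small green marker clip on the console top (fixed during the job), beside the fader track at console x = -41 mm; 24 x 14 x 6 mm. Origin at its centre line on the console top, axes as the console; the fader is set when its grip's centre is level with this origin along console y.
- start_top (a point): Centre of the top of the green start button (28 mm diameter, black collar of 44 mm), about 68 mm above the table; pressed straight down.
- start (a joint): Start button travel, 0 out to 0.006 m fully in; spring, about 5 N fully in, comes back by itself.
- brush_wheel: Bystander: loose brown brush wheel, 73 mm diameter, 28 mm tall; origin at the centre of its underside.
- compound_bar: Bystander: loose off-white bar of polishing compound, 75 x 40 x 32 mm; origin at the centre of its underside.
- tin: Bystander: loose tin, 60 mm diameter, 50 mm tall; origin at the centre of its underside.

How it is judged:
By the outcome, as a careful person would: the job done as asked, in the order asked, and still so for the second after the job is handed in, with the robot touching nothing.
Of cap1, cap2, cap3, cap4 only 2 to 4 are there at a start; the rules pass over those that are not, and their reading is None.
At some moment in a run one of cap1, cap2, cap3, cap4 may be knocked a few centimetres aside while the robot is not near it.
Once in a run the grip may slacken for a moment while it holds something.
It also fails if it takes over 210 s, if anything falls off the work surface, if the arm or the gripper's body presses on something with over 40 N, if the wrist force passes 120 N, or if a joint passes its speed limit or range.

## Working session

There is one attempt and no reset: what is moved stays moved. The work goes in short steps, Python scripts to look and compute and a tool call to move; the robot and the scene stay as the last step left them, time stands still between calls to the robot, and variables do not carry over. Pictures are saved under pics/ and viewed, at most 14 in all, crops included, and the job is handed in when it is done.

```bash
ls; mkdir -p pics
```

Run:
```python
from workcell import bot
import cv2,numpy as np
s=bot.observe();print(s)
a=bot.grab_frame("scene");b=bot.grab_frame("side")
cv2.imwrite("pics/scene0.png",a);cv2.imwrite("pics/side0.png",b)
for n in("scene","side","wrist"):print(n,bot.calibration(n))
```

```text
pics
workcell.py
{'clock': 0.0, 'qpos': array([-1.17318362,  0.52205252, -0.03628356,  1.59997495,  0.0212399 ,
        1.02110224, -0.11278289]), 'qd': array([ 0.00119484,  0.00202416,  0.0011083 ,  0.000525  , -0.00056483,
       -0.00020978,  0.00153694]), 'joint_efforts': array([ 2.26855380e-03, -9.27085018e+01,  1.98042266e+00, -3.69927835e+01,
        1.78191124e-02,  8.23766546e-03, -6.22811967e-05]), 'position': array([0.28175297, 0.55752533, 0.23071408]), 'tool_rot': array([-3.14044883e+00,  1.37180523e-04,  2.67376942e+00]), 'force': array([ 0.27787133,  0.29773758, -0.43963713]), 'moment': array([-0.01622938, -0.04131453, -0.03692848]), 'finger_force': 0.0, 'grip_width': 0.08534348400268206}
scene {'vfov': 57.72856942074358, 'cx': 257.026850232055, 'cy': 191.77334254291907, 'eye': array([1.07261373, 0.53067883, 0.60929377]), 'attitude': array([-2.19245568,  0.01129908,  2.41171349])}
side {'vfov': 50.861281503303815, 'cx': 249.54440119467097, 'cy': 191.11030123783306, 'eye': array([ 0.33082611, -0.6561614 ,  0.65571502]), 'attitude': array([-2.26047811,  0.01217541, -0.39922449])}
wrist {'vfov': 63.004700085026386, 'cx': 250.2403151025472, 'cy': 191.2363310952534, 'eye': array([0.21241511, 0.59172705, 0.37372289]), 'attitude': array([2.83324808e+00, 9.06849924e-04, 1.10216221e+00])}
```

View pics/scene0.png

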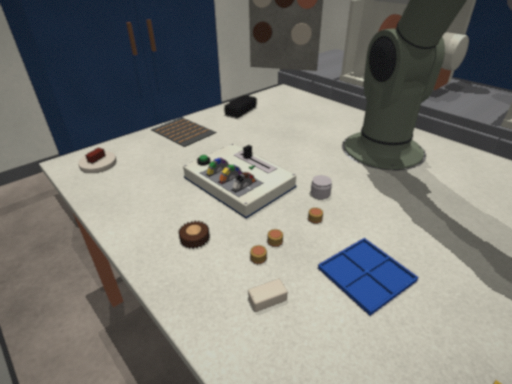

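View pics/side0.png

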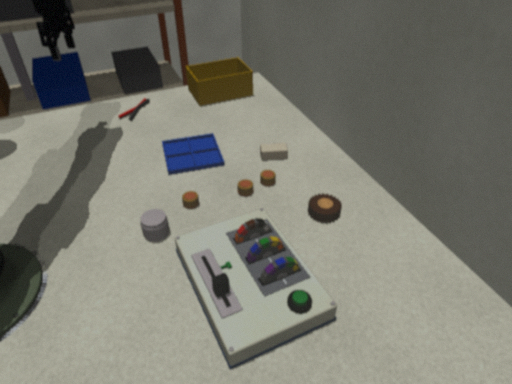

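Three caps show: scene (258,254), (275,237), (315,215). The carrier is at (368,275) and the console near (240,177). In the side view, the fader is at (220,285), the clip at (227,265) and the button at (300,300).

Create h.py:
```python
from workcell import bot
import cv2,numpy as np
from scipy.spatial.transform import Rotation as R
def cam(n):
    c=bot.calibration(n);f=192/np.tan(np.radians(c["vfov"]/2))
    return c["eye"],R.from_euler("xyz",c["attitude"]).as_matrix(),f,c["cx"],c["cy"]
def ray(c,u,v):
    d=c[1]@np.array([(u-c[3])/c[2],(v-c[4])/c[2],1]);return d/np.linalg.norm(d)
def plane(c,u,v,z):
    d=ray(c,u,v);return c[0]+d*(z-c[0][2])/d[2]
def proj(c,p):
    q=c[1].T@(np.asarray(p)-c[0]);return np.array([c[3]+c[2]*q[0]/q[2],c[4]+c[2]*q[1]/q[2]])
def tri(c1,u1,c2,u2):
    d1,d2=ray(c1,*u1),ray(c2,*u2)
    t=np.linalg.lstsq(np.c_[d1,-d2],c2[0]-c1[0],rcond=None)[0]
    a,b=c1[0]+t[0]*d1,c2[0]+t[1]*d2
    return (a+b)/2,np.linalg.norm(a-b)
def blobs(img,lo,hi,amin=30):
    m=cv2.inRange(cv2.cvtColor(img,cv2.COLOR_BGR2HSV),lo,hi)
    n,l,s,c=cv2.connectedComponentsWithStats(m)
    return [(c[i],s[i]) for i in range(1,n) if s[i][4]>=amin],m
def tool():
    s=bot.observe();return s["position"],R.from_euler("xyz",s["tool_rot"]).as_matrix(),s
def go(target,yaw=None):
    """needed shift in tool axes to reach world target with the fingers' closing line at yaw"""
    p,M,s=tool();print("shift tool",np.round(M.T@(np.asarray(target)-p),4))
    if yaw is not None:
        y=M[:,1];a=np.arctan2(y[1],y[0]);d=(yaw-a+np.pi/2)%np.pi-np.pi/2
        print("turn about tool z",round(-d,4),"q7",s["qpos"][6])
```

Run:
```python
from h import *
S,D=cv2.imread("pics/scene0.png"),cv2.imread("pics/side0.png")
cs,cd=cam("scene"),cam("side")
for n,I,c in(("scene",S,cs),("side",D,cd)):
    print(n)
    for ct,st in blobs(I,(5,120,80),(22,255,255),25)[0]: 
        if 150<ct[0]<345 and 150<ct[1]<300: print("or",ct.round(1),st,plane(c,*ct,0.018).round(3))
    bl,m=blobs(I,(105,150,60),(125,255,255),800)
    for ct,st in bl:
        if ct[1]<110: continue
        q=cv2.minAreaRect(cv2.findContours((m[st[1]:st[1]+st[3],st[0]:st[0]+st[2]]),0,1,offset=(int(st[0]),int(st[1])))[0][0])
        print("blue",ct.round(1),st,plane(c,*ct,.008).round(4))
    for ct,st in blobs(I,(55,100,40),(80,255,255),6)[0]:print("gr",ct.round(1),st,plane(c,*ct,.06).round(4))
```

```text
scene
or [222.4 177.9] [220 175   7   7  32] [ 0.557 -0.217  0.018]
or [315.6 214.7] [310 209  12  14 133] [0.483 0.095 0.018]
or [194.  230.9] [183 223  23  17 138] [ 0.757 -0.07   0.018]
or [275.2 237.1] [269 230  13  16 169] [0.622 0.085 0.018]
or [258.3 253.6] [251 246  15  17 186] [0.69  0.098 0.018]
blue [367.3 275. ] [ 319  240   98   74 3761] [0.5497 0.3018 0.008 ]
gr [203.1 158.3] [199 156   9   6  38] [ 0.5702 -0.2941  0.06  ]
gr [212.3 164.3] [210 162   6   6  23] [ 0.5703 -0.2445  0.06  ]
gr [231.5 167.3] [229 166   5   4  15] [ 0.5379 -0.1912  0.06  ]
side
or [267.6 174.8] [261 171  14   9 100] [0.693 0.102 0.018]
or [245.  184.5] [239 180  13  10 107] [0.624 0.088 0.018]
or [189.5 196.6] [183 192  14  10 117] [0.482 0.099 0.018]
or [324.8 202.7] [317 197  17  12 151] [ 0.772 -0.053  0.018]
or [237.7 237.9] [235 234   7   7  25] [ 0.538 -0.078  0.018]
blue [191.4 153. ] [ 163  135   60   36 1435] [0.5431 0.2948 0.008 ]
gr [264.1 241.3] [260 238   9   9  53] [ 0.5699 -0.1461  0.06  ]
gr [290.  260.1] [287 257   7   9  31] [ 0.5952 -0.2106  0.06  ]
gr [227.2 264.8] [223 263   8   4  20] [ 0.4805 -0.1737  0.06  ]
gr [299.5 296.9] [292 291  16  13 167] [ 0.5718 -0.2923  0.06  ]
```

The two views agree to within a few mm. Caps are near (0.483,0.097), (0.623,0.087) and (0.692,0.100), and the carrier near (0.546,0.298). Next I'll move over them for a wrist look.

Careful with the scale: shifts go in shares of 0.3 m and turns go in shares of pi rad. That gives: -0.25 m / 0.3 = -0.8333, -0.2 m / 0.3 = -0.6667, -0.45 rad / 3.1416 = -0.1432.

>>> nudge_tcp([
  [0.085, [-0.1667, -0.0667, -0.0333], [0, 0, -0.0286]],
  [0.085, [-0.3333, -0.1333, -0.0667], [0, 0, -0.0573]],
  [0.085, [-0.5, -0.2, -0.1], [0, 0, -0.0859]],
  [0.085, [-0.6667, -0.2667, -0.1333], [0, 0, -0.1146]],
  [0.085, [-0.8333, -0.3333, -0.1667], [0, 0, -0.1432]],
], squeeze=30)

```text
clock: 0.72
position: [0.4608, 0.3543, 0.2815]
tool_rot: [-3.141, -0.0, 3.127]
force: [0.3, -0.0, -0.1]
grip_width: 0.0849
finger_force: 0.0
```

```bash
python3 -c "
from h import *
go([0.56,0.22,0.28],1.5708)"
```

```text
shift tool [-0.1012 -0.1328  0.0015]
turn about tool z -0.0148 q7 0.7640617306951923
```

Scaled: -0.133 m / 0.3 = -0.4433, -0.1 m / 0.3 = -0.3333, -0.015 rad / 3.1416 = -0.0048.

>>> nudge_tcp([
  [0.085, [-0.1333, -0.15, 0], [0, 0, -0.0048]],
  [0.085, [-0.2667, -0.3, 0], [0, 0, -0.0048]],
  [0.085, [-0.3333, -0.4433, 0], [0, 0, -0.0048]],
  [0.085, [-0.3333, -0.4433, 0], [0, 0, -0.0048]],
])

```text
clock: 1.23
position: [0.559, 0.217, 0.2809]
tool_rot: [-3.14, -0.0, 3.133]
force: [-0.8, 1.4, -0.7]
grip_width: 0.0849
finger_force: 0.0
```

Run:
```python
from h import *
c=cam("wrist");W=bot.grab_frame("wrist");cv2.imwrite("pics/w1.png",W)
for ct,st in blobs(W,(5,110,70),(24,255,255),300)[0]: print("or",ct.round(1),st,plane(c,*ct,0.026).round(4))
for ct,st in blobs(W,(105,130,50),(125,255,255),2000)[0]: print("bl",ct.round(1),st,plane(c,*ct,0.012).round(4))
```

```text
or [145.9  90. ] [131  74  31  33 799] [0.4784 0.0901 0.026 ]
or [149.9 199.3] [136 186  29  27 611] [0.6181 0.0801 0.026 ]
or [165.5 244.8] [152 233  28  25 504] [0.6862 0.0948 0.026 ]
or [ 59.5 292.5] [ 47 282  26  22 437] [ 0.7636 -0.0702  0.026 ]
bl [310.4 135.6] [  246    71   137   131 13886] [0.5369 0.2942 0.012 ]
```

View pics/w1.png

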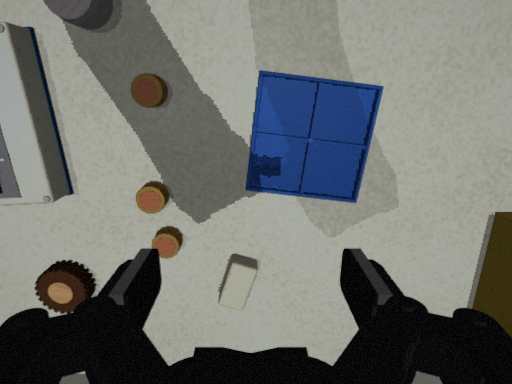

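The wrist view shows caps at (148,90), (151,198) and (166,242), the carrier cross near (310,139) and the bar at (238,282). I'll check the scale and lens using the carrier's known size.

Add to h.py:
```python
def carrier(I,c):
    bl,m=blobs(I,(105,130,45),(125,255,255),1000)
    b=max([x for x in bl if x[0][1]>110],key=lambda x:x[1][4])[1]
    k=np.zeros_like(m);k[b[1]:b[1]+b[3],b[0]:b[0]+b[2]]=m[b[1]:b[1]+b[3],b[0]:b[0]+b[2]]
    k=cv2.morphologyEx(k,cv2.MORPH_CLOSE,np.ones((9,9)))
    h=cv2.convexHull(max(cv2.findContours(k,0,1)[0],key=cv2.contourArea))
    q=cv2.approxPolyN(h,4).reshape(-1,2)
    P=np.array([plane(c,*x,.015) for x in q]);return q,P
```

Run:
```python
from h import *
cw=cam("wrist");W=bot.grab_frame("wrist")
for n,I in(("wrist",W),("scene",cv2.imread("pics/scene0.png")),("side",cv2.imread("pics/side0.png"))):
    c=cam(n);q,P=carrier(I,c)
    print(n,q.tolist(),P.mean(0).round(4),np.linalg.norm(P-np.roll(P,1,0),axis=1).round(4),np.degrees(np.arctan2(*(P-np.roll(P,1,0)).T[[1,0]])).round(1))
for u in[(234,255),(258,262),(241,310),(218,303)]:print(plane(cw,*u,.032).round(3))
print(plane(cw,148,89,.026).round(4), "tin",plane(cam("scene"),321,180,.05).round(3))
for ct,st in blobs(W,(5,110,70),(24,255,255),300)[0]: print("or",ct.round(1),plane(cw,*ct,0.026).round(4))
```

```text
wrist [[380, 87], [353, 203], [243, 190], [257, 71]] [0.5414 0.2956 0.015 ] [0.1537 0.1537 0.1536 0.1534] [ 82.8  -7.1 -97.3 173. ]
scene [[419, 278], [370, 314], [316, 266], [364, 238]] [0.549  0.2982 0.015 ] [0.1536 0.1567 0.1534 0.1582] [ 82.8  -7.3 -96.6 172.8]
side [[224, 164], [168, 172], [162, 142], [212, 134]] [0.5426 0.2884 0.015 ] [0.1616 0.151  0.1532 0.15  ] [-97.1 170.1  82.5  -6.7]
[0.699 0.195 0.032]
[0.71  0.228 0.032]
[0.791 0.203 0.032]
[0.778 0.169 0.032]
[0.4765 0.0954 0.026 ] tin [0.382 0.026 0.05 ]
or [143.8  90.6] [0.4783 0.0902 0.026 ]
or [147.7 199.8] [0.618  0.0802 0.026 ]
or [163.5 245.1] [0.6857 0.0953 0.026 ]
or [ 57.2 292.8] [ 0.7634 -0.0699  0.026 ]
```

Carrier centre is about (0.543, 0.295), yaw −7.2°, with sides of 153.6 mm as expected. Going for cap 3 at (0.688,0.096).

Scaled: 0.19 m / 0.3 = 0.6333, 0.16 m / 0.3 = 0.5333.

>>> nudge_tcp([
  [0.085, [-0.1333, -0.1333, 0.1333], [0, 0, 0]],
  [0.085, [-0.2667, -0.2667, 0.2667], [0, 0, 0]],
  [0.085, [-0.3667, -0.3667, 0.4], [0, 0, 0]],
  [0.085, [-0.4233, -0.4033, 0.5333], [0, 0, 0]],
  [0.085, [-0.4267, -0.4067, 0.6333], [0, 0, 0]],
], squeeze=40)

```text
clock: 1.95
position: [0.6851, 0.0984, 0.0884]
tool_rot: [-3.141, -0.002, 3.138]
force: [0.3, 0.5, 0.1]
grip_width: 0.0852
finger_force: 0.0
```

```bash
python3 -c "
from h import *
go([0.688,0.096,0.010])"
```

```text
shift tool [-0.0031 -0.0024  0.0784]
```

Scaled: 0.078 m / 0.3 = 0.26, 0.045 m / 0.3 = 0.15.

>>> nudge_tcp([
  [0.085, [-0.0067, -0.0067, 0.15], [0, 0, 0]],
  [0.085, [-0.0067, -0.0067, 0.26], [0, 0, 0]],
  [0.085, [-0.0067, -0.0067, 0.26], [0, 0, 0]],
  [0.04, [-0.0067, -0.0067, 0.26], [0, 0, 0]],
  [0.03, [-0.0067, -0.0067, 0.26], [0, 0, 0]],
], squeeze=40)

```text
clock: 2.58
position: [0.688, 0.0973, 0.0151]
tool_rot: [3.141, 0.002, 3.139]
force: [-0.2, 0.2, -0.3]
grip_width: 0.0509
finger_force: 0.0
```

>>> nudge_tcp([
  [0.03, [0, 0, 0], [0, 0, 0]],
  [0.03, [0, 0, 0], [0, 0, 0]],
], squeeze=40)

```text
clock: 2.82
position: [0.6879, 0.097, 0.0151]
tool_rot: [3.141, 0.002, 3.139]
force: [-3.2, 0.4, 12.5]
grip_width: 0.0383
finger_force: 38.8
```

Scaled: 0.14 m / 0.3 = 0.4667, -0.11 m / 0.3 = -0.3667, 0.125 rad / 3.1416 = 0.0398.

>>> nudge_tcp([
  [0.03, [0, 0, -0.1667], [0, 0, 0]],
  [0.03, [0, 0, -0.3333], [0, 0, 0]],
  [0.03, [0.1, 0.1333, -0.3667], [0, 0, 0.0191]],
  [0.03, [0.2, 0.3, -0.3667], [0, 0, 0.0398]],
  [0.03, [0.3, 0.4667, -0.3667], [0, 0, 0.0398]],
], squeeze=40)

```text
clock: 3.45
position: [0.5967, 0.2384, 0.1244]
tool_rot: [3.141, 0.001, 3.012]
force: [0.5, 1.5, -1.0]
grip_width: 0.038
finger_force: 40.9
```

```bash
python3 -c "
from h import *
go([0.5843,0.3271,0.060],1.5708-.125)"
```

```text
shift tool [0.0238 0.0863 0.0644]
turn about tool z -0.0044 q7 0.9814417660024568
```

Scaled: 0.086 m / 0.3 = 0.2867, 0.06 m / 0.3 = 0.2.

>>> nudge_tcp([
  [0.03, [0.04, 0.15, 0], [0, 0, 0]],
  [0.03, [0.08, 0.2867, 0.0667], [0, 0, 0]],
  [0.03, [0.08, 0.2867, 0.2], [0, 0, 0]],
  [0.03, [0.08, 0.2867, 0.2], [0, 0, 0]],
], squeeze=40)

```text
clock: 3.95
position: [0.5832, 0.3247, 0.0615]
tool_rot: [-3.139, -0.003, 3.014]
force: [0.7, -0.1, -0.9]
grip_width: 0.0381
finger_force: 40.9
```

Run:
```python
from h import *
c=cam("wrist");W=bot.grab_frame("wrist");cv2.imwrite("pics/w2.png",W)
go([0.5843,0.3271,0.020],1.5708-.125)
```

```text
shift tool [0.0005 0.0025 0.0434]
turn about tool z -0.0032 q7 0.8601457924946391
```

View pics/w2.png

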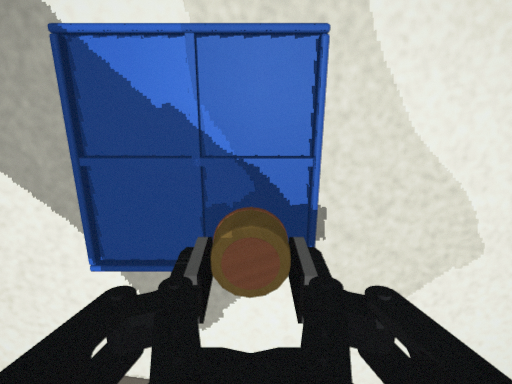

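The cap is held over the lower-right pocket. The divider cross shows at (200,157), which lets me refine the centre.

Run:
```python
from h import *
c=cam("wrist");print(plane(c,200,157,.0135),plane(c,52,27,.015),plane(c,328,27,.015),plane(c,93,269,.015), proj(c,[.5843,.3271,.005]))
```

```text
[0.54204554 0.29739671 0.0135    ] [0.4598766  0.22977109 0.015     ] [0.47943686 0.38025446 0.015     ] [0.61013588 0.20978505 0.015     ] [255.3704282  209.20807924]
```

>>> nudge_tcp([
  [0.03, [0, 0.0067, 0.1], [0, 0, 0]],
  [0.03, [0, 0.0067, 0.1367], [0, 0, 0]],
  [0.03, [0, 0.0067, 0.1367], [0, 0, 0]],
], squeeze=40)

```text
clock: 4.38
position: [0.5854, 0.3268, 0.023]
tool_rot: [-3.142, 0.0, 3.013]
force: [1.0, 0.4, -0.7]
grip_width: 0.0377
finger_force: 40.9
```

Scaled: 0.004 m / 0.3 = 0.0133, 0.003 m / 0.3 = 0.01.

>>> nudge_tcp([
  [0.03, [0, 0, 0.01], [0, 0, 0]],
  [0.03, [0, 0, 0.0133], [0, 0, 0]],
], squeeze=40)

```text
clock: 4.62
position: [0.5857, 0.3275, 0.02]
tool_rot: [3.141, 0.001, 3.013]
force: [-6.4, -4.0, 23.5]
grip_width: 0.038
finger_force: 43.0
```

>>> nudge_tcp([
  [0.055, [0, 0, 0], [0, 0, 0]],
  [0.055, [0, 0, 0], [0, 0, 0]],
  [0.055, [0, 0, -0.1667], [0, 0, 0]],
  [0.055, [0, 0, -0.3333], [0, 0, 0]],
], squeeze=40)

```text
clock: 5.12
position: [0.5847, 0.3271, 0.1194]
tool_rot: [-3.141, -0.001, 3.014]
force: [-0.2, 0.8, -0.1]
grip_width: 0.055
finger_force: 0.0
```

Scaled: -0.237 m / 0.3 = -0.79, -0.065 m / 0.3 = -0.2167.

>>> nudge_tcp([
  [0.085, [-0.05, -0.1833, 0], [0, 0, 0]],
  [0.085, [-0.1, -0.3833, 0], [0, 0, 0]],
  [0.085, [-0.1667, -0.5833, 0], [0, 0, 0]],
  [0.085, [-0.2167, -0.79, 0], [0, 0, 0]],
  [0.085, [-0.2167, -0.79, 0], [0, 0, 0]],
], squeeze=40)

```text
clock: 5.75
position: [0.6198, 0.0778, 0.1187]
tool_rot: [-3.139, 0.001, 3.007]
force: [-0.0, -0.1, 0.4]
grip_width: 0.0852
finger_force: 0.0
```

Run:
```python
from h import *
c=cam("wrist");W=bot.grab_frame("wrist");s=cam("scene");S=bot.grab_frame("scene");cv2.imwrite("pics/s3.png",S)
for n,c,I,a in(("w",c,W,600),("s",s,S,60)):
  for ct,st in blobs(I,(5,110,70),(24,255,255),a)[0]: 
    if ct[1]<310:print(n,ct.round(1),st,plane(c,*ct,0.022).round(4))
go([0.619,.084,.010])
```

```text
w [242.   9.] [215   0  56  23 950] [0.4894 0.0887 0.022 ]
w [252.6 180.7] [231 170  47  23 678] [0.6101 0.0798 0.022 ]
s [438.   77.9] [428  68  22  21 311] [-0.8461 -0.2044  0.022 ]
s [315.1 215. ] [309 208  13  15 155] [0.4885 0.0978 0.022 ]
s [103.1 270. ] [ 77 220  46  86 850] [ 0.9806 -0.0944  0.022 ]
s [193.3 231.3] [180 223  28  18 386] [ 0.7618 -0.0662  0.022 ]
s [274.7 237.6] [268 230  14  16 188] [0.6274 0.088  0.022 ]
s [368.7 287.9] [360 278  19  21 305] [0.5893 0.3289 0.022 ]
shift tool [0.0004 0.0004 0.1085]
```

Scaled: 0.108 m / 0.3 = 0.36, 0.1 m / 0.3 = 0.3333.

>>> nudge_tcp([
  [0.085, [0, 0.0133, 0.1667], [0, 0, 0]],
  [0.085, [0, 0.0133, 0.3333], [0, 0, 0]],
  [0.085, [0, 0.0133, 0.36], [0, 0, 0]],
  [0.085, [0, 0.0133, 0.36], [0, 0, 0]],
  [0.03, [0, 0.0133, 0.36], [0, 0, 0]],
], squeeze=40)

```text
clock: 6.48
position: [0.6209, 0.0885, 0.0123]
tool_rot: [3.141, 0.003, 3.014]
force: [-0.2, 0.5, 0.0]
grip_width: 0.0691
finger_force: 0.0
```

>>> nudge_tcp([
  [0.03, [0, 0, 0], [0, 0, 0]],
  [0.03, [0, 0, 0], [0, 0, 0]],
  [0.03, [0, 0, 0], [0, 0, 0]],
], squeeze=40)

```text
clock: 6.85
position: [0.6204, 0.0879, 0.0117]
tool_rot: [3.141, 0.001, 3.013]
force: [-3.2, -0.2, 14.3]
grip_width: 0.0383
finger_force: 38.5
```

>>> nudge_tcp([
  [0.03, [0, 0, -0.1667], [0, 0, 0]],
  [0.03, [0.0333, 0, -0.3333], [0, 0, 0]],
  [0.03, [0.1, 0.1667, -0.3667], [0, 0, 0]],
  [0.03, [0.1667, 0.3333, -0.3667], [0, 0, 0]],
  [0.03, [0.2, 0.5, -0.3667], [0, 0, 0]],
], squeeze=40)

```text
clock: 7.48
position: [0.5787, 0.2461, 0.1212]
tool_rot: [3.141, 0.0, 3.014]
force: [0.8, -1.2, -0.7]
grip_width: 0.0384
finger_force: 41.4
```

```bash
python3 -c "
from h import *
go([0.574,0.2552,0.060],1.5708-.125)"
```

```text
shift tool [0.0058 0.0084 0.0612]
turn about tool z -0.0028 q7 0.9587318465132256
```

Scaled: 0.104 m / 0.3 = 0.3467, 0.1 m / 0.3 = 0.3333.

>>> nudge_tcp([
  [0.03, [0.02, 0.0267, 0.1667], [0, 0, 0]],
  [0.03, [0.02, 0.0267, 0.2833], [0, 0, 0]],
  [0.03, [0.02, 0.0267, 0.3333], [0, 0, 0]],
  [0.03, [0.02, 0.0267, 0.3467], [0, 0, 0]],
  [0.03, [0.02, 0.0267, 0.3467], [0, 0, 0]],
], squeeze=40)

```text
clock: 8.1
position: [0.5751, 0.253, 0.0176]
tool_rot: [3.141, 0.001, 3.013]
force: [0.1, -0.1, -1.2]
grip_width: 0.0382
finger_force: 41.4
```

Scaled: -0.1 m / 0.3 = -0.3333, -0.05 m / 0.3 = -0.1667.

>>> nudge_tcp([
  [0.03, [0, 0, 0.0067], [0, 0, 0]],
  [0.055, [0, 0, 0.0067], [0, 0, 0]],
  [0.055, [0, 0, 0.0067], [0, 0, 0]],
  [0.055, [0, 0, -0.1667], [0, 0, 0]],
  [0.055, [0, 0, -0.3333], [0, 0, 0]],
], squeeze=40)

```text
clock: 8.72
position: [0.5743, 0.2529, 0.1177]
tool_rot: [-3.141, -0.0, 3.014]
force: [0.4, -0.3, -0.1]
grip_width: 0.0546
finger_force: 0.0
```

```bash
python3 -c "
from h import *
go([0.479,.093,.11])"
```

```text
shift tool [ 0.0741 -0.1708  0.0077]
```

Scaled: -0.17 m / 0.3 = -0.5667, -0.05 m / 0.3 = -0.1667.

>>> nudge_tcp([
  [0.085, [0.0667, -0.1667, 0], [0, 0, 0]],
  [0.085, [0.15, -0.3667, 0], [0, 0, 0]],
  [0.085, [0.2467, -0.5667, 0], [0, 0, 0]],
  [0.085, [0.2467, -0.5667, 0], [0, 0, 0]],
], squeeze=40)

```text
clock: 9.22
position: [0.4776, 0.0903, 0.1169]
tool_rot: [-3.14, -0.0, 3.01]
force: [0.8, 0.5, 0.8]
grip_width: 0.085
finger_force: 0.0
```

Run:
```python
from h import *
s=cam("side");S=bot.grab_frame("side")
for ct,st in blobs(S,(5,110,70),(24,255,255),40)[0]: 
    if 120<ct[1]<310:print(ct.round(1),st,plane(s,*ct,0.018).round(4))
go([0.479,.093,.010])
```

```text
[202.1 137.8] [196 134  13   8  78] [0.592  0.3445 0.018 ]
[206.2 151.1] [200 145  13  12 106] [0.5811 0.2727 0.018 ]
[324.9 202.9] [316 197  19  13 184] [ 0.772  -0.0539  0.018 ]
[238.2 238.2] [235 234   8   8  44] [ 0.539  -0.0793  0.018 ]
shift tool [-1.000e-04  1.400e-03  1.069e-01]
```

Run:
```python
from h import *
c=cam("wrist");W=bot.grab_frame("wrist");s=cam("scene");S=bot.grab_frame("scene")
for n,c,I,a in(("w",c,W,300),("s",s,S,60)):
  for ct,st in blobs(I,(5,110,50),(24,255,255),a)[0]: 
    if ct[1]<310:print(n,ct.round(1),st,plane(c,*ct,0.022).round(4))
```

```text
w [249.4 191.5] [ 225  165   50   53 2016] [0.4769 0.0902 0.022 ]
w [450.4 275. ] [ 418  248   61   53 1943] [0.5756 0.2537 0.022 ]
s [304.2   3. ] [298   0  13   8  81] [-2.4219 -2.5524  0.022 ]
s [150.9  34.8] [148  21   7  29  74] [-0.2759 -2.2493  0.022 ]
s [131.4  37.7] [128  23   8  31  81] [-0.1167 -2.2605  0.022 ]
s [437.2  78. ] [426  68  24  21 334] [-0.8424 -0.2069  0.022 ]
s [315.1 215.2] [309 209  13  14 155] [0.4892 0.0984 0.022 ]
s [102.9 269.7] [ 77 221  45  85 848] [ 0.9806 -0.0954  0.022 ]
s [193.4 231.8] [180 223  28  19 415] [ 0.7626 -0.0646  0.022 ]
s [342.8 265.4] [335 257  17  18 256] [0.5782 0.2547 0.022 ]
s [368.7 287.9] [360 278  19  21 306] [0.5892 0.3289 0.022 ]
```

Cap 1 is there at (0.479,0.093); only the side view is occluded.

Scaled: 0.106 m / 0.3 = 0.3533, 0.1 m / 0.3 = 0.3333.

>>> nudge_tcp([
  [0.085, [0, 0.0067, 0.1667], [0, 0, 0]],
  [0.085, [0, 0.0067, 0.3333], [0, 0, 0]],
  [0.085, [0, 0.0067, 0.3533], [0, 0, 0]],
  [0.085, [0, 0.0067, 0.3533], [0, 0, 0]],
  [0.03, [0, 0.0067, 0.3533], [0, 0, 0]],
], squeeze=40)

```text
clock: 10.0
position: [0.4807, 0.0964, 0.012]
tool_rot: [3.141, 0.002, 3.014]
force: [-0.1, -0.4, 0.0]
grip_width: 0.0696
finger_force: 0.0
```

>>> nudge_tcp([
  [0.03, [0, 0, 0], [0, 0, 0]],
  [0.03, [0, 0, 0], [0, 0, 0]],
  [0.03, [0, 0, 0], [0, 0, 0]],
], squeeze=40)

```text
clock: 10.38
position: [0.4802, 0.0959, 0.0115]
tool_rot: [3.141, 0.001, 3.014]
force: [-3.2, -1.0, 19.6]
grip_width: 0.0384
finger_force: 37.8
```

>>> nudge_tcp([
  [0.03, [0, 0, -0.1667], [0, 0, 0]],
  [0.03, [0, 0, -0.3333], [0, 0, 0]],
  [0.03, [0, 0.1667, -0.3667], [0, 0, 0]],
  [0.03, [0, 0.3333, -0.3667], [0, 0, 0]],
  [0.03, [0, 0.5, -0.3667], [0, 0, 0]],
], squeeze=40)

```text
clock: 11.0
position: [0.4989, 0.2462, 0.1211]
tool_rot: [3.141, 0.001, 3.013]
force: [0.5, 0.1, -0.7]
grip_width: 0.0379
finger_force: 41.8
```

```bash
python3 -c "
from h import *
go([0.501,0.2644,0.017],1.5708-.125)"
```

```text
shift tool [0.0004 0.0182 0.1042]
turn about tool z -0.0032 q7 0.8867944581340227
```

Scaled: 0.105 m / 0.3 = 0.35, 0.1 m / 0.3 = 0.3333.

>>> nudge_tcp([
  [0.03, [0, 0.06, 0.1667], [0, 0, 0]],
  [0.03, [0, 0.06, 0.2833], [0, 0, 0]],
  [0.03, [0, 0.06, 0.3333], [0, 0, 0]],
  [0.03, [0, 0.06, 0.35], [0, 0, 0]],
  [0.03, [0, 0.06, 0.35], [0, 0, 0]],
], squeeze=40)

```text
clock: 11.62
position: [0.5017, 0.2624, 0.0165]
tool_rot: [3.141, 0.001, 3.013]
force: [0.9, 0.1, -1.7]
grip_width: 0.0385
finger_force: 46.1
```

>>> nudge_tcp([
  [0.03, [0, 0, 0.0033], [0, 0, 0]],
  [0.055, [0, 0, 0.0033], [0, 0, 0]],
  [0.055, [0, 0, 0.0033], [0, 0, 0]],
  [0.055, [0, 0, -0.1667], [0, 0, 0]],
  [0.055, [0, 0, -0.3667], [0, 0, 0]],
], squeeze=40)

```text
clock: 12.25
position: [0.5005, 0.2621, 0.1261]
tool_rot: [-3.14, -0.001, 3.014]
force: [0.2, -0.2, -0.3]
grip_width: 0.0546
finger_force: 0.0
```

```bash
python3 -c "
from h import *
go([0.49,-.02,.3],1.5708-.1)"
```

```text
shift tool [-0.0253 -0.2814 -0.1736]
turn about tool z -0.0278 q7 0.8656179076432688
```

Scaled: -0.23 m / 0.3 = -0.7667, -0.16 m / 0.3 = -0.5333.

>>> nudge_tcp([
  [0.085, [-0.05, -0.1, -0.1667], [0, 0, 0]],
  [0.085, [-0.1, -0.2667, -0.3], [0, 0, 0]],
  [0.085, [-0.15, -0.4333, -0.4], [0, 0, 0]],
  [0.085, [-0.2, -0.6, -0.4667], [0, 0, 0]],
  [0.085, [-0.25, -0.7667, -0.5333], [0, 0, 0]],
], squeeze=40)

```text
clock: 12.88
position: [0.5461, 0.023, 0.2866]
tool_rot: [3.141, 0.001, 3.014]
force: [1.2, 0.9, -0.4]
grip_width: 0.0849
finger_force: 0.0
```

>>> nudge_tcp([
  [0.085, [-0.0333, -0.1667, -0.0333], [0, 0, 0]],
  [0.085, [-0.0667, -0.3333, -0.0667], [0, 0, 0]],
  [0.085, [-0.1, -0.5, -0.1], [0, 0, 0]],
  [0.085, [-0.1333, -0.6333, -0.1333], [0, 0, 0]],
  [0.085, [-0.1333, -0.6333, -0.1333], [0, 0, 0]],
], squeeze=40)

```text
clock: 13.5
position: [0.5612, -0.1723, 0.326]
tool_rot: [-3.14, 0.001, 3.009]
force: [0.1, 1.0, 0.3]
grip_width: 0.085
finger_force: 0.0
```

Run:
```python
from h import *
c=cam("wrist");print(c[0]);W=bot.grab_frame("wrist");cv2.imwrite("pics/w4.png",W)
```

```text
[ 0.48404554 -0.16289617  0.46889451]
```

View pics/w4.png

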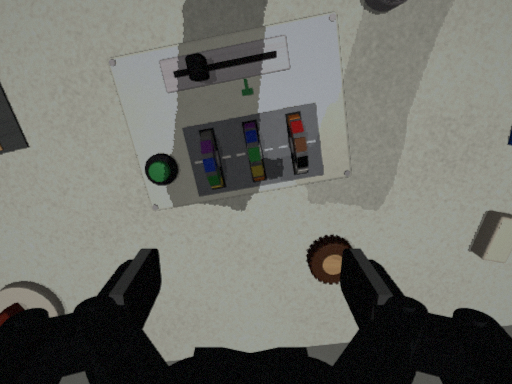

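Wrist view of the console: the left wheel (297,143) has brown up (1), the mid wheel (254,151) has green up (5), and the right wheel (211,158) has blue up (6). The button is at (160,170), the fader at (197,67) and the clip at (247,88). The corner screws are near (113,62), (332,17), (347,173) and (155,206).

Run:
```python
from h import *
c=cam("wrist");W=cv2.imread("pics/w4.png")
P=lambda u,v,z:plane(c,u,v,z)[:2]
q=[(113,62),(332,17),(347,173),(155,206)]
S=np.array([P(*x,.046) for x in q]);print("screws",S.round(4).tolist(),S.mean(0).round(4),np.linalg.norm(S-np.roll(S,1,0),axis=1).round(4),np.degrees(np.arctan2(*(S-np.roll(S,1,0)).T[[1,0]])).round(1))
h=cv2.cvtColor(W,cv2.COLOR_BGR2HSV)
for ct,st in blobs(W,(50,90,30),(85,255,255),25)[0]:print("g",ct.round(1),st,P(*ct,.046).round(4),P(*ct,.068).round(4))
# colored patches & ticks
r=cv2.resize(W[100:200,180:340],None,fx=5,fy=5,interpolation=cv2.INTER_CUBIC);cv2.imwrite("pics/w4c.png",r)
```

```text
screws [[0.4271, -0.3266], [0.4126, -0.0524], [0.609, -0.0418], [0.622, -0.3171]] [ 0.5177 -0.1845] [0.1951 0.2746 0.1966 0.2757] [-177.2   93.     3.1  -87.3]
g [246.5  89. ] [242  79  11  16  84] [ 0.4807 -0.1653] [ 0.4809 -0.1651]
g [253.8 154.1] [248 147  13  15 155] [ 0.5658 -0.1667] [ 0.5615 -0.1664]
g [158.5 170.9] [148 161  22  21 366] [ 0.5718 -0.3008] [ 0.5673 -0.2935]
g [213.8 179.4] [207 170  14  16 118] [ 0.5938 -0.2267] [ 0.5881 -0.2233]
```

View pics/w4c.png

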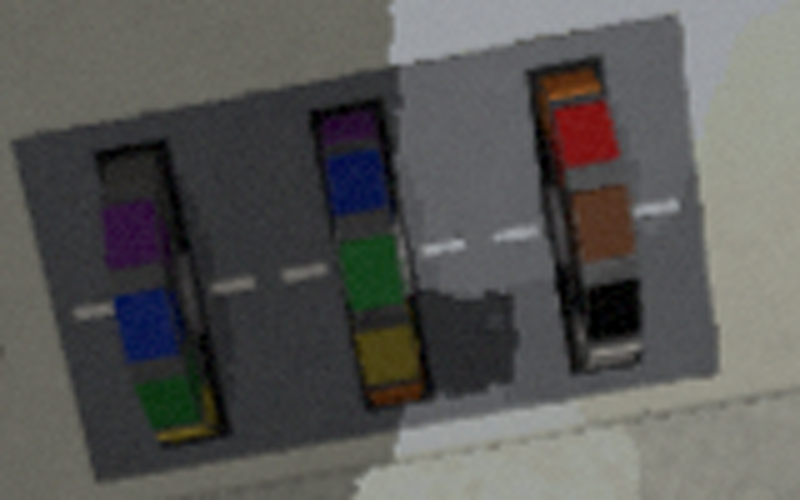

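Add to h.py:
```python
C0=np.array([.5177,-.1845,0]);YAW=np.radians(3.1)
RC=R.from_euler("z",YAW).as_matrix()
def toC(p):return RC.T@(np.asarray(p)-C0)
def fromC(p):return RC@np.asarray(p)+C0
def patch(c,u,v,n,r=.038):
    """console y and digit value seen at pixel (u,v) of a patch of digit n on a wheel (cylinder hit)"""
    o=toC(c[0])-[.045,0,.048];d=RC.T@ray(c,u,v)
    t=min(np.roots([d[0]**2+d[2]**2,2*(o[0]*d[0]+o[2]*d[2]),o[0]**2+o[2]**2-r*r]).real)
    p=o+t*d;a=np.degrees(np.arctan2(p[0],p[2]))  # + = away from the robot
    return p[1].round(4),round(a,1),round((n+a/36),2)
```

Run:
```python
from h import *
c=cam("wrist")
for nm,l in{"L":[(587,133,2),(603,223,1),(613,308,0)],"M":[(357,181,6),(371,271,5),(389,357,4)],"R":[(134,233,7),(148,325,6),(168,402,5)]}.items():
    for x,y,n in l: print(nm,n,patch(c,180+x/5,100+y/5,n))
print("clip",toC(plane(c,246.5,89,.05)),"fader",toC(plane(c,197,67,.09)),"btn",toC(plane(c,158.5,170.9,.068)))
for t in[(640,210),(690-30,207)]:print(toC(plane(c,180+t[0]/5,100+t[1]/5,.046)))
print(bot.observe()["qpos"].round(3))
```

```text
L 2 (np.float64(0.0749), np.float64(-42.6), np.float64(0.82))
L 1 (np.float64(0.0745), np.float64(-7.2), np.float64(0.8))
L 0 (np.float64(0.0746), np.float64(27.8), np.float64(0.77))
M 6 (np.float64(0.017), np.float64(-40.6), np.float64(4.87))
M 5 (np.float64(0.0165), np.float64(-5.4), np.float64(4.85))
M 4 (np.float64(0.0169), np.float64(32.1), np.float64(4.89))
R 7 (np.float64(-0.0401), np.float64(-36.3), np.float64(5.99))
R 6 (np.float64(-0.0406), np.float64(-0.6), np.float64(5.98))
R 5 (np.float64(-0.0413), np.float64(34.8), np.float64(5.97))
clip [-0.03582952  0.02117673  0.05      ] fader [-0.06886009 -0.0287736   0.09      ] btn [ 0.04356099 -0.11153914  0.068     ]
[0.04609656 0.08986767 0.046     ]
[0.04628596 0.09526783 0.046     ]
[ 0.079  0.378  0.158  1.591 -0.063  1.177  1.691]
```

Add to h.py:
```python
WY=dict(L=.0747,M=.0168,R=-.0408)
def hub(w):return fromC([.045,WY[w],.048])
def lean():
    """lean of tool about console y, + = top away from robot; TCP in console frame rel. to nearest hub"""
    p,M,s=tool();a=-RC.T@M[:,2];return round(np.arctan2(a[0],a[2]),3)
```

```bash
python3 -c "
from h import *
for w in 'LMR':print(hub(w).round(4))
go(hub('M')+[0,0,.07],np.pi/2+YAW)"
```

```text
[ 0.5586 -0.1075  0.048 ]
[ 0.5617 -0.1653  0.048 ]
[ 0.5648 -0.2228  0.048 ]
shift tool [0.0003 0.0048 0.2076]
turn about tool z -0.1843 q7 1.6913345747045831
```

Scaled: 0.207 m / 0.3 = 0.69, 0.195 m / 0.3 = 0.65, -0.184 rad / 3.1416 = -0.0586.

>>> nudge_tcp([
  [0.035, [0, 0.0167, 0.1667], [0, 0, -0.0318]],
  [0.035, [0, 0.0167, 0.3333], [0, 0, -0.0586]],
  [0.035, [0, 0.0167, 0.5], [0, 0, -0.0586]],
  [0.035, [0, 0.0167, 0.65], [0, 0, -0.0586]],
  [0.035, [0, 0.0167, 0.69], [0, 0, -0.0586]],
], squeeze=60)

```text
clock: 14.18
position: [0.5609, -0.1623, 0.1162]
tool_rot: [3.14, -0.004, -3.084]
force: [0.1, 0.9, 0.7]
grip_width: 0.0347
finger_force: 0.0
```

>>> nudge_tcp([
  [0.035, [0, 0, 0], [0, 0, 0]],
], squeeze=60)

```text
clock: 14.3
position: [0.5623, -0.1632, 0.1187]
tool_rot: [3.141, -0.0, -3.085]
force: [0.2, -0.5, 0.8]
grip_width: 0.0346
finger_force: 0.0
```

```bash
python3 -c "
from h import *
go(hub('M')+[0,0,.07],np.pi/2+YAW);print(bot.observe()['qpos'].round(2))"
```

```text
shift tool [ 0.0007 -0.002   0.0007]
turn about tool z 0.0028 q7 1.8719192698440872
[ 0.12  0.6   0.08  1.81 -0.07  0.74  1.87]
```

Scaled: 0.025 m / 0.3 = 0.0833, -0.002 m / 0.3 = -0.0067, -0.35 rad / 3.1416 = -0.1114.

>>> nudge_tcp([
  [0.035, [0.0433, -0.0067, 0.0033], [0, -0.0573, 0]],
  [0.035, [0.0833, -0.0067, 0.0133], [0, -0.1114, 0]],
  [0.035, [0.0833, -0.0067, 0.0133], [0, -0.1114, 0]],
], squeeze=60)

```text
clock: 14.68
position: [0.5351, -0.169, 0.1159]
tool_rot: [-3.141, 0.353, -3.089]
force: [0.6, 0.4, 0.7]
grip_width: 0.0348
finger_force: 0.0
```

>>> nudge_tcp([
  [0.035, [0, 0, 0.1], [0, 0, 0]],
  [0.035, [0, 0, 0.1867], [0, 0, 0]],
  [0.035, [0, 0, 0.1867], [0, 0, 0]],
], squeeze=60)

```text
clock: 15.05
position: [0.5624, -0.1669, 0.0686]
tool_rot: [3.135, 0.337, -3.086]
force: [0.3, 0.3, 0.1]
grip_width: 0.0353
finger_force: 0.0
```

```bash
python3 -c "
from h import *
p,M,s=tool();print(lean(),(M.T@(hub('M')-p)).round(4),s['qpos'].round(2))"
```

```text
-0.337 [0.0073 0.0015 0.0192] [ 0.25  0.6  -0.01  2.09 -0.67  0.16  2.52]
```

Scaled: -0.0035 m / 0.3 = -0.0117, 0.0004 m / 0.3 = 0.0013, 0.25 rad / 3.1416 = 0.0796.

>>> nudge_tcp([
  [0.035, [-0.0067, 0, 0], [0, 0.0477, 0]],
  [0.035, [-0.0117, 0, 0.0013], [0, 0.0796, 0]],
  [0.035, [-0.0117, 0, 0.0013], [0, 0.0796, 0]],
], squeeze=60)

```text
clock: 15.42
position: [0.5667, -0.1659, 0.0714]
tool_rot: [3.14, 0.086, -3.074]
force: [0.6, 0.6, 0.0]
grip_width: 0.0349
finger_force: 0.0
```

```bash
python3 -c "
from h import *
p,M,s=tool();print(lean(),(M.T@(hub('M')-p)).round(4),s['qpos'].round(2))
go(p,np.pi/2+YAW)"
```

```text
-0.086 [0.0069 0.0009 0.0229] [-0.08  0.69  0.4   1.9  -0.54  0.57  2.31]
shift tool [0. 0. 0.]
turn about tool z 0.0141 q7 2.313746394638609
```

Scaled: 0.009 m / 0.3 = 0.03, 0.007 m / 0.3 = 0.0233.

>>> nudge_tcp([
  [0.035, [0.0233, 0.0033, 0.03], [0, 0, 0]],
  [0.035, [0.0233, 0.0033, 0.03], [0, 0, 0]],
  [0.01, [0.0233, 0.0033, 0.03], [0, 0, 0]],
  [0.01, [0.0233, 0.0033, 0.03], [0, 0, 0]],
  [0.01, [0.0233, 0.0033, 0.03], [0, 0, 0]],
], squeeze=60)

```text
clock: 16.05
position: [0.5572, -0.1677, 0.06]
tool_rot: [3.136, 0.087, -3.086]
force: [-3.9, 0.5, 8.2]
grip_width: 0.0132
finger_force: 59.6
```

```bash
python3 -c "
from h import *
p,M,s=tool();print(lean(),(M.T@(hub('M')-p)).round(4),s['qpos'].round(2))"
```

```text
-0.087 [-0.0036  0.0021  0.0124] [-0.06  0.7   0.38  1.92 -0.55  0.54  2.33]
```

Careful with the scale: shifts go in shares of 0.3 m and turns go in shares of pi rad. That gives: -0.0091 m / 0.3 = -0.0303, -0.0069 m / 0.3 = -0.023, 0.72 rad / 3.1416 = 0.2292.

>>> nudge_tcp([
  [0.01, [-0.0077, 0, -0.0013], [0, 0.0573, 0]],
  [0.01, [-0.0153, 0, -0.0017], [0, 0.1146, 0]],
  [0.01, [-0.023, 0, 0], [0, 0.1719, 0]],
  [0.01, [-0.0303, 0, 0.0023], [0, 0.2292, 0]],
  [0.01, [-0.0303, 0, 0.0023], [0, 0.2292, 0]],
], squeeze=60)

```text
clock: 16.68
position: [0.5661, -0.1673, 0.059]
tool_rot: [3.136, -0.642, -3.08]
force: [-6.7, 3.5, 12.2]
grip_width: 0.013
finger_force: 73.6
```

```bash
python3 -c "
from h import *
p,M,s=tool();print(lean(),(M.T@(hub('M')-p)).round(4),s['qpos'].round(2))"
```

```text
0.642 [-0.0032  0.0023  0.0113] [-0.15  1.12  0.56  1.26 -0.3   1.5   2.04]
```

Scaled: 0.0066 m / 0.3 = 0.022, 0.0053 m / 0.3 = 0.0177, -0.54 rad / 3.1416 = -0.1719.

>>> nudge_tcp([
  [0.035, [0, 0, 0], [0, 0, 0]],
  [0.035, [0.0067, 0, 0.0027], [0, -0.0573, 0]],
  [0.035, [0.0127, 0, 0.006], [0, -0.1146, 0]],
  [0.035, [0.0177, 0, 0.0107], [0, -0.1719, 0]],
  [0.035, [0.022, 0, 0.0163], [0, -0.2228, 0]],
], squeeze=60)

```text
clock: 17.3
position: [0.5584, -0.1675, 0.0608]
tool_rot: [3.138, 0.074, -3.085]
force: [2.0, -0.9, -1.9]
grip_width: 0.0353
finger_force: 0.0
```

>>> nudge_tcp([
  [0.035, [0, 0, 0], [0, 0, 0]],
  [0.01, [0, 0.0033, 0], [0, 0, 0]],
  [0.01, [0, 0.0033, 0], [0, 0, 0]],
  [0.01, [0, 0.0033, 0], [0, 0, 0]],
], squeeze=60)

```text
clock: 17.8
position: [0.5594, -0.1674, 0.0602]
tool_rot: [3.138, 0.067, -3.085]
force: [-6.5, -5.3, 19.8]
grip_width: 0.013
finger_force: 60.9
```

```bash
python3 -c "
from h import *
p,M,s=tool();print(lean(),(M.T@(hub('M')-p)).round(4),s['qpos'].round(2))"
```

```text
-0.067 [-0.0017  0.0019  0.0124] [-0.09  0.72  0.41  1.9  -0.55  0.57  2.32]
```

Scaled: -0.0075 m / 0.3 = -0.025, -0.0066 m / 0.3 = -0.022, 0.62 rad / 3.1416 = 0.1974.

>>> nudge_tcp([
  [0.01, [-0.0073, 0, -0.0003], [0, 0.0573, 0]],
  [0.01, [-0.015, 0, 0.0007], [0, 0.1146, 0]],
  [0.01, [-0.022, 0, 0.003], [0, 0.1719, 0]],
  [0.01, [-0.025, 0, 0.0043], [0, 0.1974, 0]],
  [0.01, [-0.025, 0, 0.0043], [0, 0.1974, 0]],
], squeeze=60)

```text
clock: 18.42
position: [0.5667, -0.1672, 0.0593]
tool_rot: [3.141, -0.558, -3.082]
force: [0.5, -5.7, 17.6]
grip_width: 0.0126
finger_force: 70.5
```

```bash
python3 -c "
from h import *
p,M,s=tool();print(lean(),(M.T@(hub('M')-p)).round(4),s['qpos'].round(2))"
```

```text
0.558 [-0.0019  0.0022  0.0122] [-0.16  1.07  0.57  1.34 -0.32  1.4   2.06]
```

Scaled: -0.07 m / 0.3 = -0.2333, -0.04 m / 0.3 = -0.1333.

>>> nudge_tcp([
  [0.035, [0, 0, 0], [0, 0, 0]],
  [0.035, [0, 0, -0.1333], [0, 0, 0]],
  [0.035, [0, 0, -0.2333], [0, 0, 0]],
], squeeze=60)

```text
clock: 18.8
position: [0.6039, -0.1633, 0.1192]
tool_rot: [3.137, -0.554, -3.08]
force: [0.6, -0.2, -0.3]
grip_width: 0.035
finger_force: 0.0
```

>>> nudge_tcp([
  [0.035, [0.0467, 0.05, 0.0033], [0, -0.0541, 0]],
  [0.035, [0.0933, 0.1, 0.0167], [0, -0.1082, 0]],
  [0.035, [0.1333, 0.15, 0.0333], [0, -0.1623, 0]],
  [0.035, [0.16, 0.1933, 0.05], [0, -0.1974, 0]],
  [0.035, [0.16, 0.1933, 0.05], [0, -0.1974, 0]],
], squeeze=60)

```text
clock: 19.42
position: [0.5497, -0.1076, 0.1317]
tool_rot: [3.135, 0.068, -3.084]
force: [0.1, 0.2, 0.5]
grip_width: 0.0349
finger_force: 0.0
```

Run:
```python
from h import *
p,M,s=tool();print(lean(),(M.T@(hub('L')-p)).round(4),s['qpos'].round(2))
cv2.imwrite("pics/s5.png",cv2.resize(bot.grab_frame("side")[200:320,200:340],None,fx=5,fy=5,interpolation=cv2.INTER_CUBIC))
cv2.imwrite("pics/w5.png",bot.grab_frame("wrist"))
```

```text
-0.068 [-0.0032 -0.0009  0.0841] [-0.28  0.59  0.53  1.94 -0.5   0.68  2.19]
```

View pics/w5.png

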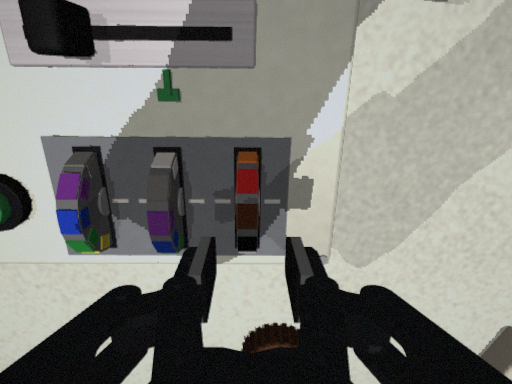

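The mid wheel's violet patch is at (158,222) and the left wheel's brown at (248,216); I'll compute both.

Run:
```python
from h import *
c=cam("wrist")
for a in[(158,222,7),(165,242,6),(160,182,8),(248,216,1),(247,181,2),(71,222,6),(70,186,7)]:print(a,patch(c,*a))
print("tick",toC(plane(c,272,201,.046)),toC(plane(c,120,201,.046)),"clip",toC(plane(c,168,94,.05)))
```

```text
(158, 222, 7) (np.float64(0.0133), np.float64(-0.8), np.float64(6.98))
(165, 242, 6) (np.float64(0.0152), np.float64(26.2), np.float64(6.73))
(160, 182, 8) (np.float64(0.0146), np.float64(-40.8), np.float64(6.87))
(248, 216, 1) (np.float64(0.0719), np.float64(-7.2), np.float64(0.8))
(247, 181, 2) (np.float64(0.0712), np.float64(-42.0), np.float64(0.83))
(71, 222, 6) (np.float64(-0.0432), np.float64(-0.7), np.float64(5.98))
(70, 186, 7) (np.float64(-0.0432), np.float64(-36.6), np.float64(5.98))
tick [0.04674196 0.09042374 0.046     ] [ 0.04687095 -0.02696814  0.046     ] clip [-0.03267249  0.01833959  0.05      ]
```

Scaled: 0.071 m / 0.3 = 0.2367, 0.04 m / 0.3 = 0.1333.

```bash
sed -i 's/C0=np.array(\[.5177/C0=np.array([.5192/; s/WY=dict.*/WY=dict(L=.0725,M=.0148,R=-.043)/' h.py
```

>>> nudge_tcp([
  [0.035, [-0.0133, -0.0033, 0.1333], [0, 0, 0]],
  [0.035, [-0.0133, -0.0067, 0.2367], [0, 0, 0]],
  [0.035, [-0.0133, -0.0067, 0.2367], [0, 0, 0]],
  [0.01, [-0.0133, -0.0067, 0.2367], [0, 0, 0]],
  [0.01, [-0.0133, -0.0067, 0.2367], [0, 0, 0]],
], squeeze=60)

```text
clock: 20.15
position: [0.5604, -0.1096, 0.0617]
tool_rot: [3.136, 0.068, -3.084]
force: [1.7, 2.1, -1.2]
grip_width: 0.0125
finger_force: 59.2
```

>>> nudge_tcp([
  [0.01, [0, 0, 0], [0, 0, 0]],
], squeeze=60)

```text
clock: 20.27
position: [0.5604, -0.1097, 0.0616]
tool_rot: [3.136, 0.069, -3.084]
force: [-1.0, 5.1, 8.4]
grip_width: 0.0128
finger_force: 60.4
```

```bash
python3 -c "
from h import *
p,M,s=tool();print(lean(),(M.T@(hub('L')-p)).round(4),s['qpos'].round(2))"
```

```text
-0.069 [ 0.0011 -0.0001  0.0136] [-0.21  0.7   0.44  1.94 -0.58  0.55  2.26]
```

Scaled: -0.009 m / 0.3 = -0.03, -0.007 m / 0.3 = -0.0233, 0.72 rad / 3.1416 = 0.2292.

>>> nudge_tcp([
  [0.01, [-0.008, 0, 0.0007], [0, 0.0573, 0]],
  [0.01, [-0.016, 0, 0.003], [0, 0.1146, 0]],
  [0.01, [-0.0233, 0, 0.0063], [0, 0.1719, 0]],
  [0.01, [-0.03, 0, 0.0113], [0, 0.2292, 0]],
  [0.01, [-0.03, 0, 0.0113], [0, 0.2292, 0]],
], squeeze=60)

```text
clock: 20.9
position: [0.5687, -0.1092, 0.0569]
tool_rot: [3.136, -0.661, -3.08]
force: [-7.3, 5.7, 5.5]
grip_width: 0.0123
finger_force: 69.8
```

```bash
python3 -c "
from h import *
p,M,s=tool();print(lean(),(M.T@(hub('L')-p)).round(4),s['qpos'].round(2))"
```

```text
0.661 [ 0.0012 -0.      0.0122] [-0.23  1.13  0.57  1.27 -0.34  1.53  1.99]
```

>>> nudge_tcp([
  [0.035, [0, 0, 0], [0, 0, 0]],
  [0.035, [0.008, 0, 0.0007], [0, -0.0573, 0]],
  [0.035, [0.016, 0, 0.003], [0, -0.1146, 0]],
  [0.035, [0.0233, 0, 0.0063], [0, -0.1719, 0]],
  [0.035, [0.03, 0, 0.0113], [0, -0.2292, 0]],
], squeeze=60)

```text
clock: 21.52
position: [0.56, -0.1104, 0.0622]
tool_rot: [3.139, 0.075, -3.084]
force: [2.0, -0.4, -0.6]
grip_width: 0.035
finger_force: 0.0
```

>>> nudge_tcp([
  [0.035, [0, 0, 0], [0, 0, 0]],
  [0.01, [0, 0, 0], [0, 0, 0]],
  [0.01, [0, 0, 0], [0, 0, 0]],
  [0.01, [0, 0, 0], [0, 0, 0]],
], squeeze=60)

```text
clock: 22.02
position: [0.5607, -0.1096, 0.0614]
tool_rot: [3.136, 0.067, -3.084]
force: [-7.8, 4.2, 24.8]
grip_width: 0.0128
finger_force: 60.4
```

```bash
python3 -c "
from h import *
p,M,s=tool();print(lean(),(M.T@(hub('L')-p)).round(4),s['qpos'].round(2))"
```

```text
-0.067 [ 0.0014 -0.0001  0.0133] [-0.22  0.71  0.45  1.94 -0.6   0.56  2.27]
```

Scaled: -0.009 m / 0.3 = -0.03, -0.007 m / 0.3 = -0.0233, 0.72 rad / 3.1416 = 0.2292.

>>> nudge_tcp([
  [0.01, [-0.008, 0, 0.0007], [0, 0.0573, 0]],
  [0.01, [-0.016, 0, 0.003], [0, 0.1146, 0]],
  [0.01, [-0.0233, 0, 0.0063], [0, 0.1719, 0]],
  [0.01, [-0.03, 0, 0.0113], [0, 0.2292, 0]],
  [0.01, [-0.03, 0, 0.0113], [0, 0.2292, 0]],
], squeeze=60)

```text
clock: 22.65
position: [0.5687, -0.1092, 0.0561]
tool_rot: [3.137, -0.663, -3.079]
force: [-7.4, 4.5, 4.9]
grip_width: 0.0127
finger_force: 69.3
```

```bash
python3 -c "
from h import *
p,M,s=tool();print(lean(),(M.T@(hub('L')-p)).round(4))"
```

```text
0.663 [ 0.0017 -0.      0.0116]
```

>>> nudge_tcp([
  [0.035, [0, 0, 0], [0, 0, 0]],
  [0.035, [0.008, 0, 0.0007], [0, -0.0573, 0]],
  [0.035, [0.016, 0, 0.003], [0, -0.1146, 0]],
  [0.035, [0.0233, 0, 0.0063], [0, -0.1719, 0]],
  [0.035, [0.03, 0, 0.0113], [0, -0.2292, 0]],
], squeeze=60)

```text
clock: 23.28
position: [0.5604, -0.11, 0.0616]
tool_rot: [3.139, 0.074, -3.084]
force: [1.7, -0.3, -1.7]
grip_width: 0.0353
finger_force: 0.0
```

>>> nudge_tcp([
  [0.035, [0, 0, 0], [0, 0, 0]],
  [0.01, [0, 0, 0], [0, 0, 0]],
  [0.01, [0, 0, 0], [0, 0, 0]],
  [0.01, [0, 0, 0], [0, 0, 0]],
], squeeze=60)

```text
clock: 23.78
position: [0.5609, -0.1095, 0.0609]
tool_rot: [3.136, 0.067, -3.084]
force: [-5.0, 3.6, 19.8]
grip_width: 0.0129
finger_force: 60.2
```

```bash
python3 -c "
from h import *
p,M,s=tool();print(lean(),(M.T@(hub('L')-p)).round(4),s['qpos'].round(2))"
```

```text
-0.067 [ 0.0015 -0.0002  0.0128] [-0.22  0.71  0.46  1.94 -0.61  0.56  2.28]
```

Scaled: -0.0076 m / 0.3 = -0.0253, -0.007 m / 0.3 = -0.0233, 0.59 rad / 3.1416 = 0.1878.

>>> nudge_tcp([
  [0.01, [-0.008, 0, 0.0007], [0, 0.0573, 0]],
  [0.01, [-0.016, 0, 0.003], [0, 0.1146, 0]],
  [0.01, [-0.0233, 0, 0.0063], [0, 0.1719, 0]],
  [0.01, [-0.0253, 0, 0.008], [0, 0.1878, 0]],
  [0.01, [-0.0253, 0, 0.008], [0, 0.1878, 0]],
], squeeze=60)

```text
clock: 24.4
position: [0.5674, -0.1092, 0.0582]
tool_rot: [3.137, -0.529, -3.081]
force: [-6.0, 3.5, 7.5]
grip_width: 0.0128
finger_force: 68.4
```

```bash
python3 -c "
from h import *
p,M,s=tool();print(lean(),(M.T@(hub('L')-p)).round(4))"
```

```text
0.529 [ 0.0011 -0.0001  0.0124]
```

>>> nudge_tcp([
  [0.035, [0, 0, 0], [0, 0, 0]],
  [0.035, [0, 0, -0.1333], [0, 0, 0]],
  [0.035, [0, 0, -0.3], [0, 0, 0]],
], squeeze=60)

```text
clock: 24.78
position: [0.6128, -0.1069, 0.137]
tool_rot: [3.137, -0.525, -3.081]
force: [0.2, 0.3, 0.2]
grip_width: 0.035
finger_force: 0.0
```

>>> nudge_tcp([
  [0.035, [0.0467, -0.1, 0], [0, -0.0541, 0]],
  [0.035, [0.0933, -0.2, 0], [0, -0.1082, 0]],
  [0.035, [0.1333, -0.2667, 0.0167], [0, -0.1623, 0]],
  [0.035, [0.16, -0.2667, 0.0333], [0, -0.1846, 0]],
  [0.035, [0.16, -0.2667, 0.0333], [0, -0.1846, 0]],
], squeeze=60)

```text
clock: 25.4
position: [0.5699, -0.1904, 0.1523]
tool_rot: [3.136, 0.058, -3.086]
force: [1.3, 0.1, 0.5]
grip_width: 0.0352
finger_force: 0.0
```

Run:
```python
from h import *
bot.grab_frame("side")
c=cam("wrist");W=bot.grab_frame("wrist");cv2.imwrite("pics/w6.png",W);np.save("c6.npy",np.array([*c],dtype=object),allow_pickle=True)
print(lean(),bot.observe()["position"],bot.observe()["qd"].round(3))
```

```text
-0.057 [ 0.57141695 -0.18959016  0.15169498] [-0.006  0.019 -0.002 -0.012  0.001 -0.001  0.001]
```

View pics/w6.png

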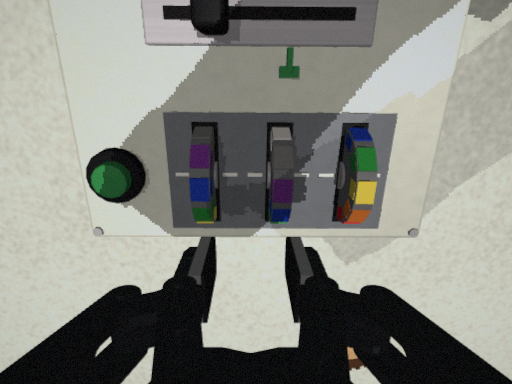

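The left wheel shows yellow at (366,191), mid shows violet at (283,192), right shows blue at (200,189); ticks are at row 175.

Add to h.py:
```python
HUE={2:((0,170,90),(7,255,255)),3:((8,150,60),(16,255,255)),4:((20,120,70),(34,255,255)),5:((50,110,30),(75,255,255)),6:((108,130,40),(128,255,255)),7:((132,80,30),(160,255,255))}
def wheels(I,c,box,amin=60,show=True):
    x0,y0,x1,y1=box;ti=[]
    for n,(lo,hi) in HUE.items():
        for ct,st in blobs(I[y0:y1,x0:x1],lo,hi,amin)[0]:
            u,v=ct+[x0,y0];y,a,d=patch(c,u,v,n)
            print(n,(round(u),round(v)),st[2:5],"y",y,"ang",a,"digit",d)
    for ct,st in blobs(I[y0:y1,x0:x1],(0,0,125),(180,60,255),12)[0]:
        if st[2]>1.7*st[3]: print("tick",(ct+[x0,y0]).round(1),st[2:5],toC(plane(c,*(ct+[x0,y0]),.046)).round(4))
```

Run:
```python
from h import *
c=cam("wrist");wheels(cv2.imread("pics/w6.png"),c,(167,115,392,227))
```

```text
3 (347, 208) [ 7 20 85] y 0.061 ang 20.2 digit 3.56
3 (358, 215) [ 23  12 207] y 0.0713 ang 32.6 digit 3.91
4 (352, 189) [ 7 21 93] y 0.0624 ang -4.1 digit 3.89
4 (365, 192) [ 22  23 436] y 0.0719 ang -0.7 digit 3.98
5 (366, 159) [ 21  24 446] y 0.0721 ang -36.4 digit 3.99
5 (353, 162) [  6  22 101] y 0.0624 ang -32.7 digit 4.09
5 (203, 213) [ 23  23 258] y -0.043 ang 28.1 digit 5.78
6 (360, 134) [ 23  14 243] y 0.0724 ang -72.9 digit 3.98
6 (348, 142) [ 8 20 90] y 0.0616 ang -58.1 digit 4.39
6 (200, 189) [ 24  25 502] y -0.0434 ang -3.5 digit 5.9
6 (279, 213) [ 21  24 242] y 0.0126 ang 28.8 digit 6.8
7 (200, 156) [ 24  27 496] y -0.0433 ang -38.6 digit 5.93
7 (282, 190) [ 22  25 493] y 0.0132 ang -2.4 digit 6.93
tick [182. 174.] [13  3 39] [ 0.0444 -0.0641  0.046 ]
tick [230.8 173.9] [12  3 34] [ 0.0443 -0.0243  0.046 ]
tick [254.4 174.5] [14  4 55] [ 0.0447 -0.005   0.046 ]
tick [306.1 174.4] [ 9  5 27] [0.0445 0.0372 0.046 ]
tick [326.  174.8] [16  5 72] [0.0449 0.0536 0.046 ]
tick [267.4 224.9] [ 8  4 22] [0.0906 0.0067 0.046 ]
```

Run:
```python
from h import *
p,M,s=tool();v=M.T@(hub('R')-p);print(lean(),v.round(4))
for d in(.2,.4,.6,.81):
    print(d,(v-R.from_rotvec([0,d,0]).as_matrix()@v+R.from_rotvec([0,d,0]).as_matrix()@[0,v[1],0]+R.from_rotvec([0,d,0]).as_matrix()@[v[0],0,0]).round(4))
```

```text
-0.057 [ 0.0129 -0.0356  0.103 ]
0.2 [-0.0076 -0.0356  0.0021]
0.4 [-0.0272 -0.0356  0.0081]
0.6 [-0.0453 -0.0356  0.018 ]
0.81 [-0.0617 -0.0356  0.032 ]
```

Scaled: -0.0617 m / 0.3 = -0.2057, -0.055 m / 0.3 = -0.1833, 0.81 rad / 3.1416 = 0.2578.

>>> nudge_tcp([
  [0.035, [-0.0233, -0.0333, 0.0067], [0, 0.0573, 0]],
  [0.035, [-0.0833, -0.0667, 0.0233], [0, 0.1146, 0]],
  [0.035, [-0.1333, -0.1, 0.05], [0, 0.1719, 0]],
  [0.035, [-0.1833, -0.1187, 0.0867], [0, 0.2292, 0]],
  [0.035, [-0.2057, -0.1187, 0.1067], [0, 0.2578, 0]],
], squeeze=60)

```text
clock: 26.12
position: [0.6364, -0.2209, 0.1221]
tool_rot: [3.137, -0.752, -3.078]
force: [-0.7, 0.6, 1.6]
grip_width: 0.0351
finger_force: 0.0
```

>>> nudge_tcp([
  [0.035, [0, 0, 0.1], [0, 0, 0]],
  [0.035, [0, 0, 0.2], [0, 0, 0]],
  [0.035, [0, 0, 0.2667], [0, 0, 0]],
  [0.035, [0, 0, 0.2667], [0, 0, 0]],
], squeeze=60)

```text
clock: 26.62
position: [0.5809, -0.2238, 0.0631]
tool_rot: [3.135, -0.749, -3.078]
force: [0.3, -0.5, 0.9]
grip_width: 0.0347
finger_force: 0.0
```

```bash
python3 -c "
from h import *
p,M,s=tool();print(lean(),(M.T@(hub('R')-p)).round(4),s['qpos'].round(2))"
```

```text
0.749 [ 0.0003 -0.0004  0.021 ] [-0.07  1.24  0.62  1.05 -0.28  1.68  2.1 ]
```

Scaled: 0.007 m / 0.3 = 0.0233.

>>> nudge_tcp([
  [0.035, [0, 0, 0.0233], [0, 0, 0]],
  [0.01, [0, 0, 0.0233], [0, 0, 0]],
  [0.01, [0, 0, 0.0233], [0, 0, 0]],
  [0.01, [0, 0, 0.0233], [0, 0, 0]],
], squeeze=60)

```text
clock: 27.12
position: [0.5769, -0.2248, 0.0596]
tool_rot: [3.134, -0.745, -3.079]
force: [1.7, 1.4, 0.2]
grip_width: 0.0127
finger_force: 60.3
```

```bash
python3 -c "
from h import *
p,M,s=tool();print(lean(),(M.T@(hub('R')-p)).round(4))"
```

```text
0.745 [-0.0001  0.0004  0.0156]
```

>>> nudge_tcp([
  [0.01, [0.0083, 0, 0.0007], [0, -0.0573, 0]],
  [0.01, [0.0163, 0, 0.003], [0, -0.1146, 0]],
  [0.01, [0.024, 0, 0.0067], [0, -0.1719, 0]],
  [0.01, [0.0307, 0, 0.0117], [0, -0.2292, 0]],
  [0.01, [0.0333, 0, 0.014], [0, -0.2546, 0]],
], squeeze=60)

```text
clock: 27.75
position: [0.5654, -0.2255, 0.0638]
tool_rot: [3.137, 0.059, -3.086]
force: [3.8, 0.9, -16.5]
grip_width: 0.0125
finger_force: 63.3
```

>>> nudge_tcp([
  [0.01, [0, 0, 0], [0, 0, 0]],
], squeeze=60)

```text
clock: 27.88
position: [0.5653, -0.2255, 0.0637]
tool_rot: [3.135, 0.055, -3.086]
force: [-7.4, 2.1, 8.0]
grip_width: 0.0125
finger_force: 66.3
```

```bash
python3 -c "
from h import *
p,M,s=tool();print(lean(),(M.T@(hub('R')-p)).round(4),s['qpos'].round(2))"
```

```text
-0.055 [-0.0003  0.0003  0.0157] [-0.01  0.75  0.46  1.82 -0.57  0.65  2.42]
```

Scaled: -0.0103 m / 0.3 = -0.0343, -0.008 m / 0.3 = -0.0267, 0.72 rad / 3.1416 = 0.2292.

>>> nudge_tcp([
  [0.035, [0, 0, 0], [0, 0, 0]],
  [0.035, [-0.0093, 0, 0.0007], [0, 0.0573, 0]],
  [0.035, [-0.0183, 0, 0.0033], [0, 0.1146, 0]],
  [0.035, [-0.0267, 0, 0.0073], [0, 0.1719, 0]],
  [0.035, [-0.0343, 0, 0.013], [0, 0.2292, 0]],
], squeeze=60)

```text
clock: 28.5
position: [0.578, -0.2243, 0.0604]
tool_rot: [3.139, -0.672, -3.08]
force: [0.1, -0.7, 1.3]
grip_width: 0.0351
finger_force: 0.0
```

>>> nudge_tcp([
  [0.035, [-0.0053, 0, 0.0003], [0, 0.0318, 0]],
  [0.035, [-0.0053, 0, 0.0003], [0, 0.0318, 0]],
  [0.01, [-0.0053, 0, 0.0003], [0, 0.0318, 0]],
  [0.01, [-0.0053, 0, 0.0003], [0, 0.0318, 0]],
  [0.01, [-0.0053, 0, 0.0003], [0, 0.0318, 0]],
], squeeze=60)

```text
clock: 29.12
position: [0.5782, -0.2248, 0.0595]
tool_rot: [3.135, -0.764, -3.08]
force: [1.4, -0.5, -1.1]
grip_width: 0.0125
finger_force: 60.5
```

```bash
python3 -c "
from h import *
p,M,s=tool();print(lean(),(M.T@(hub('R')-p)).round(4))"
```

```text
0.764 [0.0005 0.0004 0.0164]
```

>>> nudge_tcp([
  [0.01, [0.0093, 0, 0.0007], [0, -0.0573, 0]],
  [0.01, [0.0183, 0, 0.0033], [0, -0.1146, 0]],
  [0.01, [0.0267, 0, 0.0073], [0, -0.1719, 0]],
  [0.01, [0.0343, 0, 0.013], [0, -0.2292, 0]],
  [0.01, [0.0383, 0, 0.0163], [0, -0.261, 0]],
], squeeze=60)

```text
clock: 29.75
position: [0.566, -0.2254, 0.0644]
tool_rot: [3.137, 0.061, -3.085]
force: [11.3, 1.1, -26.3]
grip_width: 0.0127
finger_force: 61.4
```

>>> nudge_tcp([
  [0.01, [0, 0, 0], [0, 0, 0]],
], squeeze=60)

```text
clock: 29.88
position: [0.5654, -0.2255, 0.0644]
tool_rot: [3.135, 0.058, -3.086]
force: [-4.0, 0.4, 4.5]
grip_width: 0.0125
finger_force: 65.5
```

```bash
python3 -c "
from h import *
p,M,s=tool();print(lean(),(M.T@(hub('R')-p)).round(4),s['qpos'].round(2))"
```

```text
-0.058 [-0.0001  0.0003  0.0164] [-0.01  0.75  0.46  1.83 -0.58  0.65  2.42]
```

Scaled: -0.0103 m / 0.3 = -0.0343, -0.008 m / 0.3 = -0.0267, 0.72 rad / 3.1416 = 0.2292.

>>> nudge_tcp([
  [0.035, [0, 0, 0], [0, 0, 0]],
  [0.035, [-0.0093, 0, 0.0007], [0, 0.0573, 0]],
  [0.035, [-0.0183, 0, 0.0033], [0, 0.1146, 0]],
  [0.035, [-0.0267, 0, 0.0073], [0, 0.1719, 0]],
  [0.035, [-0.0343, 0, 0.013], [0, 0.2292, 0]],
], squeeze=60)

```text
clock: 30.5
position: [0.5778, -0.2244, 0.0607]
tool_rot: [3.138, -0.671, -3.08]
force: [-0.4, -0.3, 0.9]
grip_width: 0.0349
finger_force: 0.0
```

>>> nudge_tcp([
  [0.035, [-0.0067, 0, 0.0033], [0, 0.0414, 0]],
  [0.035, [-0.0067, 0, 0.0033], [0, 0.0414, 0]],
  [0.01, [-0.0067, 0, 0.0033], [0, 0.0414, 0]],
  [0.01, [-0.0067, 0, 0.0033], [0, 0.0414, 0]],
  [0.01, [-0.0067, 0, 0.0033], [0, 0.0414, 0]],
], squeeze=60)

```text
clock: 31.12
position: [0.578, -0.2248, 0.0588]
tool_rot: [3.134, -0.793, -3.079]
force: [0.3, -0.7, -0.6]
grip_width: 0.0127
finger_force: 61.0
```

```bash
python3 -c "
from h import *
p,M,s=tool();print(lean(),(M.T@(hub('R')-p)).round(4))"
```

```text
0.793 [0.0004 0.0004 0.0158]
```

>>> nudge_tcp([
  [0.01, [0.0093, 0, 0.0007], [0, -0.0573, 0]],
  [0.01, [0.0183, 0, 0.0033], [0, -0.1146, 0]],
  [0.01, [0.0267, 0, 0.0073], [0, -0.1719, 0]],
  [0.01, [0.0343, 0, 0.013], [0, -0.2292, 0]],
  [0.01, [0.0393, 0, 0.0173], [0, -0.2706, 0]],
], squeeze=60)

```text
clock: 31.75
position: [0.5656, -0.2254, 0.0639]
tool_rot: [3.138, 0.061, -3.085]
force: [19.4, 2.2, -47.1]
grip_width: 0.0126
finger_force: 58.5
```

>>> nudge_tcp([
  [0.01, [0, 0, 0], [0, 0, 0]],
], squeeze=60)

```text
clock: 31.88
position: [0.5644, -0.2255, 0.0639]
tool_rot: [3.135, 0.058, -3.087]
force: [-7.1, 0.7, 4.5]
grip_width: 0.013
finger_force: 65.7
```

```bash
python3 -c "
from h import *
p,M,s=tool();print(lean(),(M.T@(hub('R')-p)).round(4),s['qpos'].round(2))"
```

```text
-0.058 [-0.0012  0.0003  0.016 ] [-0.01  0.75  0.46  1.83 -0.57  0.64  2.42]
```

Total turn is 2.47 rad. Release, back off upwards and look.

Scaled: -0.085 m / 0.3 = -0.2833, -0.08 m / 0.3 = -0.2667, 0.058 rad / 3.1416 = 0.0185.

>>> nudge_tcp([
  [0.035, [0, 0, 0], [0, 0, 0]],
  [0.035, [0, 0, -0.1667], [0, 0, 0]],
  [0.035, [-0.0167, 0.1, -0.2667], [0, 0.0185, 0]],
  [0.035, [-0.0167, 0.1, -0.2833], [0, 0.0185, 0]],
  [0.035, [-0.0167, 0.1, -0.2833], [0, 0.0185, 0]],
], squeeze=60)

```text
clock: 32.5
position: [0.5648, -0.196, 0.1479]
tool_rot: [3.137, -0.003, -3.083]
force: [0.0, -1.2, -0.4]
grip_width: 0.0348
finger_force: 0.0
```

Run:
```python
from h import *
bot.grab_frame("side");bot.grab_frame("side")
c=cam("wrist");W=bot.grab_frame("wrist");cv2.imwrite("pics/w7.png",W);np.savez("c7.npz",*c)
print(lean(),bot.observe()["position"])
v0=100
wheels(W,c,(0,0,512,260),60)
```

```text
0.005 [ 0.56394887 -0.19655195  0.1471474 ]
2 (208, 208) [ 19  23 305] y -0.0445 ang -2.8 digit 1.92
3 (209, 175) [ 23  26 479] y -0.0438 ang -37.4 digit 1.96
3 (356, 226) [ 8 20 93] y 0.0605 ang 19.4 digit 3.54
3 (367, 233) [ 24  12 210] y 0.0712 ang 32.8 digit 3.91
4 (212, 152) [ 22  23 263] y -0.0437 ang -72.5 digit 1.99
4 (361, 207) [  7  22 103] y 0.0622 ang -4.1 digit 3.89
4 (375, 209) [ 22  24 456] y 0.0719 ang -0.8 digit 3.98
5 (296, 87) [ 19  29 293] y 0.0186 ang -88.9 digit 2.53
5 (375, 176) [ 21  23 427] y 0.0721 ang -36.6 digit 3.98
5 (361, 179) [  7  21 105] y 0.0622 ang -33.1 digit 4.08
5 (119, 197) [  41   38 1173] y -0.106 ang -14.4 digit 4.6
6 (368, 152) [ 24  14 245] y 0.0726 ang -73.4 digit 3.96
6 (356, 159) [ 8 20 95] y 0.0613 ang -58.4 digit 4.38
6 (287, 231) [ 22  24 223] y 0.0119 ang 27.7 digit 6.77
7 (291, 208) [ 23  26 490] y 0.013 ang -2.7 digit 6.92
tick [242.6 123.2] [  512   260 90661] [-0.0109 -0.0209  0.046 ]
tick [290. 156.] [17  1 17] [0.0145 0.0164 0.046 ]
tick [190.3 191.9] [14  4 45] [ 0.0442 -0.0639  0.046 ]
tick [239.  191.9] [12  3 33] [ 0.0443 -0.0242  0.046 ]
tick [262.5 192. ] [14  3 42] [ 0.0443 -0.0049  0.046 ]
tick [311.2 192. ] [11  5 53] [0.0443 0.035  0.046 ]
tick [333.7 192. ] [16  5 76] [0.0444 0.0535 0.046 ]
tick [251.4 252.9] [ 69  15 887] [ 0.1    -0.0138  0.046 ]
```

View pics/w7.png

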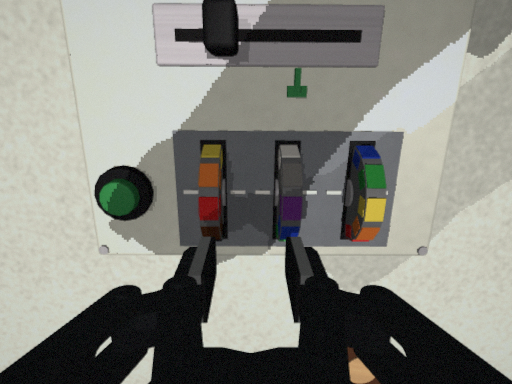

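Simultaneously move toward fader. First call: only rotate + lift.

Settings read about 4.0, 6.94 and 1.96 after the tick correction. Now the fader: I'll measure the clip (297,84) and the fader, and half-turn the gripper to free the last joint.

Run:
```python
from h import *
c=cam("wrist");W=cv2.imread("pics/w7.png")
m=blobs(W,(45,60,20),(85,255,255),40)[1];m[:, :270]=0;m[:,325:]=0;m[110:]=0
ys,xs=np.nonzero(m)
for r in range(ys.min(),ys.max()+1,3):
    k=xs[ys==r];print(r,k.min(),k.max(),toC(plane(c,(k.min()+k.max())/2,r,.050)).round(4))
print("fader top",toC(plane(c,220,25,.09)),bot.observe()["qpos"].round(2))
c=cam("scene");print("fader scene",toC(plane(c,248,149,.09)),"clip",toC(plane(c,253,167.5,.05)))
```

```text
31 276 276 [-0.0742  0.0027  0.05  ]
```

>>> nudge_tcp([
  [0.045, [0, 0, -0.0667], [0, 0, 0.0573]],
  [0.045, [0, 0, -0.1333], [0, 0, 0.1146]],
  [0.045, [0, 0, -0.1667], [0, 0, 0.1719]],
  [0.045, [0, 0, -0.1667], [0, 0, 0.2292]],
  [0.045, [0, 0, -0.1667], [0, 0, 0.2546]],
], squeeze=40)

```text
clock: 33.28
position: [0.5643, -0.1968, 0.1973]
tool_rot: [3.141, -0.007, 2.394]
force: [1.3, -0.1, 0.1]
grip_width: 0.0448
finger_force: 0.0
```

>>> nudge_tcp([
  [0.045, [0, 0, 0], [0, 0, 0.0573]],
  [0.045, [0, 0, 0], [0, 0, 0.1146]],
  [0.045, [0, 0, 0], [0, 0, 0.1719]],
  [0.045, [0, 0, 0], [0, 0, 0.2292]],
  [0.045, [0, 0, 0], [0, 0, 0.2546]],
], squeeze=40)

```text
clock: 33.9
position: [0.5642, -0.1968, 0.1971]
tool_rot: [-3.137, -0.005, 1.594]
force: [0.2, 0.6, 0.2]
grip_width: 0.0451
finger_force: 0.0
```

>>> nudge_tcp([
  [0.045, [0, 0, 0], [0, 0, 0.0573]],
  [0.045, [0, 0, 0], [0, 0, 0.1146]],
  [0.045, [0, 0, 0], [0, 0, 0.1719]],
  [0.045, [0, 0, 0], [0, 0, 0.2292]],
  [0.045, [0, 0, 0], [0, 0, 0.2546]],
], squeeze=40)

```text
clock: 34.52
position: [0.5643, -0.1969, 0.1971]
tool_rot: [-3.135, 0.0, 0.794]
force: [0.1, 0.1, -0.2]
grip_width: 0.0451
finger_force: 0.0
```

>>> nudge_tcp([
  [0.045, [0, 0, 0], [0, 0, 0.0573]],
  [0.045, [0, 0, 0], [0, 0, 0.1146]],
  [0.045, [0, 0, 0], [0, 0, 0.1719]],
  [0.045, [0, 0, 0], [0, 0, 0.2292]],
  [0.045, [0, 0, 0], [0, 0, 0.2355]],
], squeeze=40)

```text
clock: 35.15
position: [0.5643, -0.1969, 0.1972]
tool_rot: [-3.137, 0.005, 0.058]
force: [-0.1, 0.4, -0.4]
grip_width: 0.045
finger_force: 0.0
```

```bash
python3 -c "
from h import *
go(fromC([-.07,-.028,.15]),np.pi/2+YAW)"
```

```text
shift tool [-0.1142  0.013   0.0476]
turn about tool z 0.0038 q7 -0.38604014813429055Traceback (most recent call last):
  File "<stdin>", line 6, in <module>
    return umr_minimum(a, axis, None, out, keepdims, initial, where)
ValueError: zero-size array to reduction operation minimum which has no identity
```

Run:
```python
from h import *
z=np.load("c7.npz",allow_pickle=True);c=[z[f"arr_{i}"] for i in range(5)]
W=cv2.imread("pics/w7.png")
m=cv2.inRange(cv2.cvtColor(W,cv2.COLOR_BGR2HSV),(45,60,20),(85,255,255));m=m[60:105,280:315]
ys,xs=np.nonzero(m)
for r in sorted(set(ys))[::4]:
    k=xs[ys==r]+280;print(r+60,k.min(),k.max(),toC(plane(c,(k.min()+k.max())/2,r+60,.050)).round(4))
print("fader w",toC(plane(c,220,45,.08)))
c=cam("wrist");W=bot.grab_frame("wrist");cv2.imwrite("pics/w8.png",W)
```

```text
68 295 300 [-0.0501  0.0187  0.05  ]
72 295 300 [-0.0475  0.0189  0.05  ]
76 295 300 [-0.0447  0.019   0.05  ]
80 294 299 [-0.042   0.0184  0.05  ]
84 294 299 [-0.0393  0.0185  0.05  ]
88 287 306 [-0.0365  0.0187  0.05  ]
92 287 306 [-0.0337  0.0188  0.05  ]
96 287 305 [-0.0309  0.0185  0.05  ]
fader w [-0.0610624  -0.03387945  0.08      ]
```

View pics/w8.png

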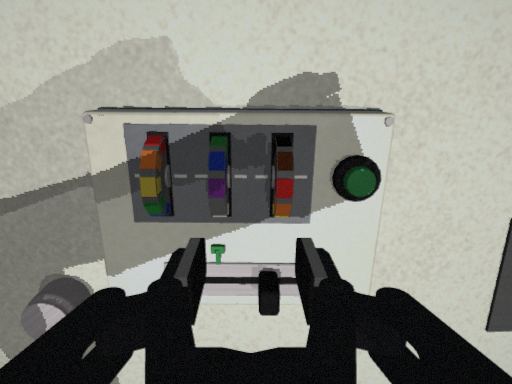

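Flipped view: clip at (218,250), fader at (269,290), button at (361,180). I'll compute the clip's y from this side, then go over the fader.

Run:
```python
from h import *
c=cam("wrist");W=cv2.imread("pics/w8.png")
print("clip",toC(plane(c,217.5,247,.051)),toC(plane(c,218.5,259,.05)),"fader",toC(plane(c,269,302,.09)),toC(plane(c,268.5,276,.09)))
wheels(W,c,(126,126,314,220))
go(fromC([-.07,-.030,.13]),np.pi/2+YAW)
```

```text
clip [-0.03139415  0.01847429  0.051     ] [-0.04593416  0.01793004  0.05      ] fader [-0.06830197 -0.03336751  0.09      ] [-0.03995123 -0.03224752  0.09      ]
2 (153, 140) [18 10 94] y 0.0709 ang 66.9 digit 3.86
2 (284, 188) [ 17  19 225] y -0.044 ang -1.9 digit 1.95
3 (148, 159) [ 18  19 295] y 0.0716 ang 34.4 digit 3.96
3 (282, 208) [ 17  19 179] y -0.0433 ang -36.6 digit 1.98
4 (148, 187) [ 17  20 313] y 0.0719 ang -1.3 digit 3.96
5 (219, 142) [ 18  20 178] y 0.0125 ang 64.3 digit 6.78
5 (155, 206) [ 22  19 217] y 0.0699 ang -34.2 digit 4.05
6 (217, 161) [ 19  19 316] y 0.013 ang 32.4 digit 6.9
7 (217, 188) [ 19  20 339] y 0.0132 ang -2.3 digit 6.93
tick [240. 176.] [12  3 33] [ 0.043  -0.0049  0.046 ]
tick [260.1 176.6] [10  2 18] [ 0.0426 -0.0244  0.046 ]
tick [300.5 176.5] [12  2 24] [ 0.0429 -0.0636  0.046 ]
tick [219. 216.] [13  1 13] [0.001  0.0166 0.046 ]
tick [293.7 218.2] [13  3 26] [-0.0009 -0.0591  0.046 ]
tick [271.6 218.5] [14  2 18] [-0.0014 -0.0367  0.046 ]
shift tool [-0.1142  0.015   0.0677]
turn about tool z 0.0057 q7 -0.38456829460108916
```

Scaled: -0.114 m / 0.3 = -0.38, 0.068 m / 0.3 = 0.2267.

>>> nudge_tcp([
  [0.045, [-0.1333, 0.02, 0.0667], [0, 0, 0]],
  [0.045, [-0.2667, 0.04, 0.1333], [0, 0, 0]],
  [0.045, [-0.38, 0.0617, 0.2], [0, 0, 0]],
  [0.045, [-0.38, 0.0617, 0.2267], [0, 0, 0]],
  [0.045, [-0.38, 0.0617, 0.2267], [0, 0, 0]],
], squeeze=40)

```text
clock: 35.83
position: [0.4521, -0.221, 0.13]
tool_rot: [-3.136, 0.004, 0.061]
force: [0.7, -0.3, 0.1]
grip_width: 0.045
finger_force: 0.0
```

```bash
python3 -c "
from h import *
go(fromC([-.07,-.0335,.064]),np.pi/2+YAW)"
```

```text
shift tool [-0.0008  0.001   0.066 ]
turn about tool z 0.0073 q7 -0.10352179694620788
```

Scaled: 0.066 m / 0.3 = 0.22, 0.035 m / 0.3 = 0.1167.

>>> nudge_tcp([
  [0.045, [0, 0.0033, 0.1167], [0, 0, 0]],
  [0.045, [0, 0.0033, 0.22], [0, 0, 0]],
  [0.045, [0, 0.0033, 0.22], [0, 0, 0]],
  [0.01, [0, 0.0033, 0.22], [0, 0, 0]],
  [0.01, [0, 0.0033, 0.22], [0, 0, 0]],
], squeeze=30)

```text
clock: 36.45
position: [0.4522, -0.222, 0.0655]
tool_rot: [-3.137, 0.002, 0.06]
force: [-0.5, 1.5, 6.0]
grip_width: 0.0191
finger_force: 31.6
```

>>> nudge_tcp([
  [0.01, [0, 0, 0], [0, 0, 0]],
], squeeze=30)

```text
clock: 36.58
position: [0.4523, -0.222, 0.0655]
tool_rot: [-3.137, 0.002, 0.059]
force: [-0.3, 1.1, 5.0]
grip_width: 0.0195
finger_force: 31.6
```

```bash
python3 -c "
from h import *
p,M,s=tool();print(toC(p));go(fromC([-.07,.019,p[2]]))"
```

```text
[-0.06887568 -0.03386512  0.06549098]
shift tool [-0.0008 -0.0529  0.0002]
```

Scaled: -0.053 m / 0.3 = -0.1767, -0.036 m / 0.3 = -0.12.

>>> nudge_tcp([
  [0.01, [0, -0.06, 0], [0, 0, 0]],
  [0.01, [0, -0.12, 0], [0, 0, 0]],
  [0.01, [0, -0.1767, 0], [0, 0, 0]],
  [0.01, [0, -0.1767, 0], [0, 0, 0]],
], squeeze=30)

```text
clock: 37.08
position: [0.4494, -0.1676, 0.0654]
tool_rot: [-3.136, 0.001, 0.061]
force: [3.0, 1.8, 10.0]
grip_width: 0.0194
finger_force: 32.9
```

```bash
python3 -c "
from h import *
p,M,s=tool();print(toC(p));go(fromC([-.07,.019,p[2]]))"
```

```text
[-0.06880935  0.02062634  0.06544921]
shift tool [-0.0012  0.0016 -0.    ]
```

>>> nudge_tcp([
  [0.01, [0, 0.005, 0], [0, 0, 0]],
  [0.01, [0, 0.005, 0], [0, 0, 0]],
], squeeze=30)

```text
clock: 37.33
position: [0.4495, -0.1701, 0.0654]
tool_rot: [-3.136, 0.001, 0.06]
force: [3.8, 0.8, 11.6]
grip_width: 0.0192
finger_force: 33.1
```

```bash
python3 -c "
from h import *
p,M,s=tool();print(toC(p))"
```

```text
[-0.06881015  0.0181485   0.06544404]
```

>>> nudge_tcp([
  [0.04, [0, 0.005, 0], [0, 0, 0]],
  [0.04, [0, 0, 0], [0, 0, 0]],
  [0.04, [0, 0, -0.1667], [0, 0, 0]],
  [0.04, [0, 0, -0.3333], [0, 0, 0]],
], squeeze=30)

```text
clock: 37.83
position: [0.4482, -0.1707, 0.1656]
tool_rot: [-3.136, 0.005, 0.058]
force: [1.1, 0.4, -0.3]
grip_width: 0.0397
finger_force: 0.0
```

>>> nudge_tcp([
  [0.04, [0.1, 0, -0.1], [0, 0, 0]],
  [0.04, [0.2, 0, -0.2], [0, 0, 0]],
  [0.04, [0.2, 0, -0.2], [0, 0, 0]],
], squeeze=30)

```text
clock: 38.2
position: [0.5107, -0.1675, 0.2257]
tool_rot: [-3.137, 0.001, 0.061]
force: [0.0, 0.2, -0.7]
grip_width: 0.0399
finger_force: 0.0
```

Run:
```python
from h import *
bot.grab_frame("side")
c=cam("wrist");W=bot.grab_frame("wrist");np.savez("c9.npz",*c);cv2.imwrite("pics/w9.png",W);print(toC(tool()[0]))
for ct,st in blobs(W,(45,60,20),(85,255,255),30)[0]:print("g",ct.round(1),st)
```

```text
[-0.00987831  0.01767141  0.22381533]
g [254.4  79.2] [246  75  18  14 137]
g [390.7 119.5] [374 104  34  32 825]
g [192.9 142.4] [183 130  20  22 263]
g [249.  194.3] [243 188  13  20 145]
```

View pics/w9.png

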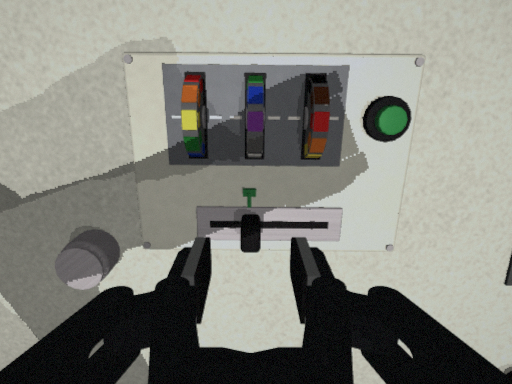

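Fader grip sits at (250,232), and the clip at (249,197) is nearly in line with it. I'll measure the offset.

Run:
```python
from h import *
z=np.load("c9.npz",allow_pickle=True);c=[z[f"arr_{i}"] for i in range(5)]
W=cv2.imread("pics/w9.png");g=W.max(2)
for r in(188,191,194):
    m=cv2.inRange(cv2.cvtColor(W,cv2.COLOR_BGR2HSV),(45,60,20),(85,255,255))[r,235:270];k=np.nonzero(m)[0]+235
    print("clip",r,k.min(),k.max(),toC(plane(c,(k.min()+k.max())/2,r,.051)).round(4))
for r in(235,240,244,248):
    k=np.nonzero(g[r,235:270]<40)[0]+235
    print("fad",r,k.min(),k.max(),[toC(plane(c,(k.min()+k.max())/2,r,zz))[:2].round(4) for zz in(.09,.06)])
s=cam("side");D=bot.grab_frame("side");cv2.imwrite("pics/side9.png",D)
go(fromC([.045,-.112,.12]))
```

```text
clip 188 243 254 [-0.0293  0.0194  0.051 ]
clip 191 243 255 [-0.0326  0.0188  0.051 ]
clip 194 243 255 [-0.0359  0.0188  0.051 ]
fad 235 241 259 [array([-0.065 ,  0.0174]), array([-0.0795,  0.0175])]
fad 240 241 259 [array([-0.0704,  0.0174]), array([-0.0855,  0.0175])]
fad 244 241 259 [array([-0.0748,  0.0173]), array([-0.0903,  0.0175])]
fad 248 241 258 [array([-0.0792,  0.0178]), array([-0.0952,  0.018 ])]
shift tool [0.0552 0.1305 0.1025]
```

The fader is about 1.3 mm short, so I'll re-grip and trim it.

Scaled: 0.158 m / 0.3 = 0.5267, -0.059 m / 0.3 = -0.1967.

>>> nudge_tcp([
  [0.04, [-0.1, 0, 0.1333], [0, 0, 0]],
  [0.04, [-0.1967, 0, 0.2667], [0, 0, 0]],
  [0.04, [-0.1967, 0, 0.4167], [0, 0, 0]],
  [0.04, [-0.1967, 0, 0.5267], [0, 0, 0]],
  [0.04, [-0.1967, 0, 0.5267], [0, 0, 0]],
], squeeze=30)

```text
clock: 38.98
position: [0.4475, -0.1701, 0.065]
tool_rot: [-3.135, 0.008, 0.058]
force: [-0.3, 0.3, 1.1]
grip_width: 0.04
finger_force: 0.0
```

>>> nudge_tcp([
  [0.01, [0, 0, 0], [0, 0, 0]],
  [0.01, [0, 0, 0], [0, 0, 0]],
  [0.01, [0, 0, 0], [0, 0, 0]],
], squeeze=30)

```text
clock: 39.35
position: [0.4495, -0.1706, 0.0675]
tool_rot: [-3.137, 0.003, 0.059]
force: [-5.6, -0.1, 10.4]
grip_width: 0.0195
finger_force: 32.6
```

```bash
python3 -c "
from h import *
p,M,s=tool();print(toC(p));go(fromC([-.07,.0192,p[2]]))"
```

```text
[-0.06888288  0.01765732  0.06747766]
shift tool [-0.0011 -0.0015  0.    ]
```

Scaled: -0.0015 m / 0.3 = -0.005.

>>> nudge_tcp([
  [0.01, [0, -0.005, 0], [0, 0, 0]],
  [0.01, [0, -0.005, 0], [0, 0, 0]],
], squeeze=30)

```text
clock: 39.6
position: [0.4494, -0.1691, 0.0675]
tool_rot: [-3.137, 0.003, 0.059]
force: [-5.1, -0.6, 9.5]
grip_width: 0.0192
finger_force: 32.6
```

```bash
python3 -c "
from h import *
p,M,s=tool();print(toC(p))"
```

```text
[-0.06886437  0.01915463  0.06746415]
```

>>> nudge_tcp([
  [0.04, [0, 0, 0], [0, 0, 0]],
  [0.04, [0, 0, 0], [0, 0, 0]],
  [0.04, [0, 0, -0.1667], [0, 0, 0]],
  [0.04, [0, 0, -0.3333], [0, 0, 0]],
], squeeze=30)

```text
clock: 40.1
position: [0.4494, -0.1693, 0.1678]
tool_rot: [-3.136, 0.004, 0.059]
force: [1.0, -0.1, -0.4]
grip_width: 0.0402
finger_force: 0.0
```

>>> nudge_tcp([
  [0.0, [0.1667, 0.1, -0.1], [0, 0, 0]],
  [0.0, [0.2, 0.1, -0.2], [0, 0, 0]],
  [0.0, [0.2, 0.1, -0.2], [0, 0, 0]],
], squeeze=30)

```text
clock: 40.48
position: [0.5128, -0.1966, 0.2277]
tool_rot: [-3.137, 0.001, 0.06]
force: [-0.6, -0.1, -1.1]
grip_width: -0.0001
finger_force: 0.0
```

Run:
```python
from h import *
bot.grab_frame("side")
c=cam("wrist");W=bot.grab_frame("wrist");cv2.imwrite("pics/w10.png",W)
b=blobs(W,(45,60,20),(85,255,255),30)[0]
for ct,st in b:print("g",ct.round(1),st[2:],toC(plane(c,*ct,.051)).round(4))
g=W.max(2)<40;n,l,s,ct=cv2.connectedComponentsWithStats(g.astype(np.uint8))
f=proj(c,fromC([-.07,.019,.09])).round(1);print("expect fader px",f)
for r in range(int(f[1])-4,int(f[1])+9,4):
    x=int(f[0]);k=[i for i in range(x-25,x+25) if g[r,i]]
    if k:print(r,min(k),max(k),toC(plane(c,(min(k)+max(k))/2,r,.09)).round(4))
go(fromC([.045,-.112,.11]))
```

```text
g [225.3  81.2] [ 18  19 138] [0.0784 0.0132 0.051 ]
g [359.5 120.4] [ 33  31 786] [ 0.0423 -0.1193  0.051 ]
g [162.9 142.9] [ 22  21 282] [0.0188 0.0779 0.051 ]
g [222.1 195.3] [ 13  19 148] [-0.0371  0.0189  0.051 ]
expect fader px [219.2 239.6]
235 211 231 [-0.065   0.0171  0.09  ]
239 211 230 [-0.0693  0.0177  0.09  ]
243 212 230 [-0.0737  0.0173  0.09  ]
247 212 235 [-0.0781  0.0149  0.09  ]
shift tool [0.0534 0.1022 0.1149]
```

The fader is level to within 0.5 mm. Checking caps and bystanders from the fixed cameras before pressing start.

Run:
```python
from h import *
S=bot.grab_frame("scene");c=cam("scene")
for ct,st in blobs(S,(5,110,70),(24,255,255),60)[0]:
    if ct[1]>200:print(ct.round(1),st[2:],plane(c,*ct,.022).round(3))
cv2.imwrite("pics/s10.png",cv2.resize(S[140:320,160:430],None,fx=2.9,fy=2.9,interpolation=cv2.INTER_CUBIC))
```

```text
[103.  269.9] [ 45  85 857] [ 0.981 -0.095  0.022]
[193.3 231.1] [ 28  18 374] [ 0.761 -0.067  0.022]
[365.7 251.4] [ 17  18 237] [0.504 0.264 0.022]
[342.8 265.4] [ 17  18 254] [0.578 0.255 0.022]
[368.8 287.9] [ 19  21 303] [0.589 0.329 0.022]
```

>>> nudge_tcp([
  [0, [0.0667, 0.1667, 0.0667], [0, 0, 0]],
  [0, [0.1767, 0.3333, 0.2], [0, 0, 0]],
  [0, [0.1767, 0.34, 0.3667], [0, 0, 0]],
  [0, [0.1767, 0.34, 0.3833], [0, 0, 0]],
  [0, [0.1767, 0.34, 0.3833], [0, 0, 0]],
], squeeze=30)

```text
clock: 41.25
position: [0.5698, -0.2939, 0.1113]
tool_rot: [-3.137, 0.004, 0.059]
force: [0.4, -0.5, 0.5]
grip_width: -0.0
finger_force: 0.0
```

```bash
python3 -c "
from h import *
go(fromC([.044,-.112,.07]))"
```

```text
shift tool [-0.0005  0.0002  0.0413]
```

View pics/s10.png

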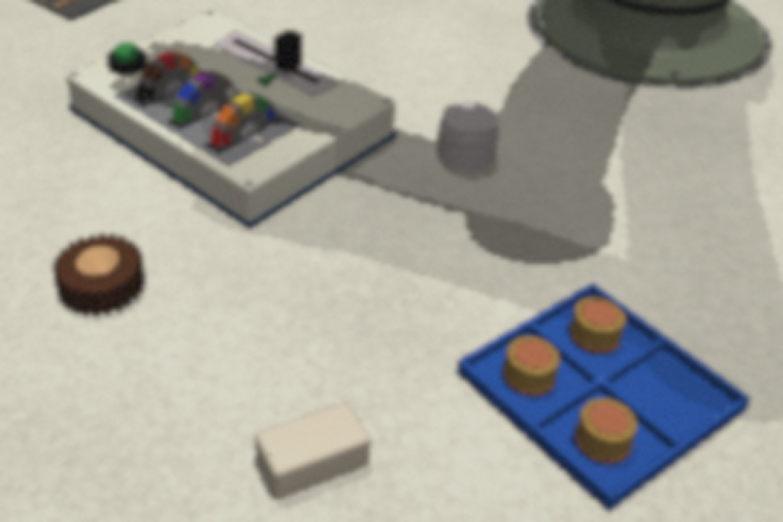

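All three caps stand in their pockets, the bystanders are untouched and there is no fourth cap. Pressing start.

Scaled: 0.047 m / 0.3 = 0.1567, 0.044 m / 0.3 = 0.1467.

>>> nudge_tcp([
  [0, [0, 0, 0.1], [0, 0, 0]],
  [0, [0, 0, 0.1333], [0, 0, 0]],
  [0, [0, 0, 0.1467], [0, 0, 0]],
  [0, [0, 0, 0.1567], [0, 0, 0]],
  [0, [0, 0, 0.1567], [0, 0, 0]],
], squeeze=30)

```text
clock: 41.88
position: [0.5704, -0.2938, 0.064]
tool_rot: [-3.136, 0.003, 0.059]
force: [0.8, 2.8, 4.1]
grip_width: -0.0001
finger_force: 1.9
```

>>> nudge_tcp([
  [0, [0, 0, 0.0067], [0, 0, 0]],
  [0, [0, 0, 0.01], [0, 0, 0]],
  [0, [0, 0, 0.01], [0, 0, 0]],
], squeeze=30)

```text
clock: 42.25
position: [0.5704, -0.2939, 0.0618]
tool_rot: [-3.136, 0.002, 0.059]
force: [-2.6, 7.4, 21.6]
grip_width: 0.0003
finger_force: 11.6
```

Careful with the scale: shifts go in shares of 0.3 m and turns go in shares of pi rad. That gives: 0.0007 m / 0.3 = 0.0023.

>>> nudge_tcp([
  [0, [0, 0, 0.0023], [0, 0, 0]],
  [0, [0, 0, 0.0023], [0, 0, 0]],
], squeeze=30)

```text
clock: 42.5
position: [0.5705, -0.2939, 0.0616]
tool_rot: [-3.136, 0.002, 0.059]
force: [-4.7, 9.9, 31.6]
grip_width: 0.0001
finger_force: 15.9
```

>>> nudge_tcp([
  [0, [0, 0, -0.0333], [0, 0, 0]],
  [0, [0, 0, -0.1667], [0, 0, 0]],
  [0, [0, 0, -0.3333], [0, 0, 0]],
  [0, [-0.1, 0, -0.5], [0, 0, 0]],
  [0, [-0.1, 0, -0.5], [0, 0, 0]],
], squeeze=30)

```text
clock: 43.12
position: [0.5396, -0.2981, 0.2133]
tool_rot: [-3.139, -0.0, 0.056]
force: [1.4, 0.6, -1.3]
grip_width: 0.0001
finger_force: 0.0
```

Run:
```python
from h import *
bot.grab_frame("side");c=cam("wrist");W=bot.grab_frame("wrist");wheels(W,c,(100,40,420,200),80)
cv2.imwrite("pics/w11.png",W)
```

```text
3 (175, 172) [ 20  21 234] y -0.0455 ang -36.4 digit 1.99
5 (110, 106) [ 21   9 129] y 0.0122 ang 65.5 digit 6.82
5 (252, 147) [ 31  30 719] y -0.1153 ang 3.4 digit 5.09
6 (105, 123) [ 12  18 199] y 0.0116 ang 33.7 digit 6.94
6 (114, 128) [ 8 18 88] y 0.003 ang 27.6 digit 6.77
7 (108, 150) [ 19  20 311] y 0.0096 ang -2.2 digit 6.94
tick [287.7 105.7] [  320   160 30291] [ 0.0796 -0.1489  0.046 ]
tick [139.6 143.4] [13  4 48] [ 0.0433 -0.0043  0.046 ]
```

View pics/w11.png

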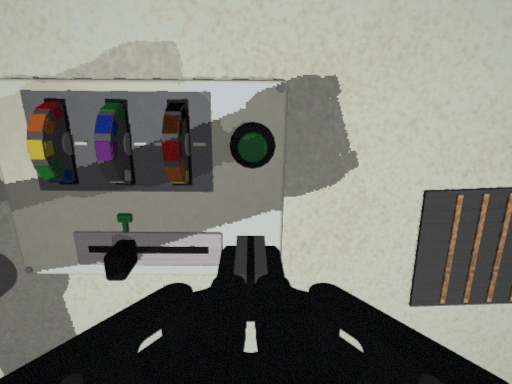

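The button is back out at (252,147), and the wheels show yellow, violet and red. Handing in.

```bash
python3 -c "
from workcell import bot
print(bot.job_done())"
```

```text
the job is handed in; nothing more can be done
None
```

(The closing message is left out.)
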